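Clear jammed vials from a dry-block heater

ROBOT

A 6-joint arm with a two-finger parallel gripper is mounted at the origin on the work surface. World frame = base frame: x ahead of the robot, y to its left, z up, the work surface at z = 0. Lengths are in mm, angles in rad, forces in N, time in s.
With the tool pointing down it reaches from about 325 to 875 mm from the base axis. Payload 4.4 kg.
Tool frame: the origin (TCP) lies midway between the tips of the shut fingers; the grasp point (between the pads) lies 19 mm behind it (r.hold_point_z is the distance from the TCP to the grasp point, in mm); y points along the fingers, z is the direction in which the jaws open and shut, and the axes are right-handed (so a half turn about y gives the same grasp; the last joint's range is limited). The gripper opens to 85 mm and grips with 20 to 120 N. Pads are 22 mm wide; open, the fingers measure 114 mm over their backs; the gripper's body (76 mm by 85 mm) begins 54 mm behind the grasp point. The pads swing forward as they close: fully open they stand 13 mm farther back than shut.
Start: joints at [-0.15, 0.207, 1.542, -0, 1.393, -0.15], TCP at [575.002, -0.012, 206.982] pointing down, gripper open.
Joint ranges: [-2.73, 2.73], [-0.86, 2.22], [0.23, 2.46], [-1.11, 4.25], [0.08, 2.63], [-2.82, 2.82]. Speed limits (rad/s): [2.79, 2.79, 3.14, 3.14, 3.14, 3.14].

INTERFACE

Orientations are given as a 3x3 rotation matrix whose columns are the frame's x, y, z axes.
In Python, from workcell import r gives the robot as it stands.
- The arm moves only by the tool move_arm, never from a script. Its arguments are lists of equal length, an entry for each row: "linear": the shift along the tool's x, y, z in m, a list of three; "roll": the turn about the tool's y in degrees; "claw": the finger opening in m, from 0 to 0.0854. A call has 1 to 12 rows; each row is the pose to reach, as a shift and turn from the pose commanded when the call began, along the tool's axes at that moment; what a row does not reach only later rows make up. A row lasts 1/10 s, in which the tool goes at most 50 mm and 8.59 degrees, less where a joint would pass 70% of its speed; a pose out of reach is approached as far as the arm can. A call with a gripper value outside its range is refused whole. The fingers move at their own pace and stop on an object; the grip force is fixed at half the most. Time passes only in rows, so rows that repeat a pose let the fingers close. It gives the time, the measured TCP pose, the force and the opening at its end, in the units of the state.
- r.sense(): the state, without advancing time (a new reading comes with each control period).
- r.capture(name): name is "scene" or "side" or "wrist"; returns a dict with "color" (400x640x3 uint8, red, green, blue), "vfov" (degrees; the focal length in pixels is half the picture's height over the tangent of half this angle, whatever the lens; pixels are square), "cx", "cy" (the principal point, pixels), "R" (3x3) and "t" (3): a world point X has camera coordinates R X + t. Camera axes: x right, y down, z forward; pixel columns grow to the right and rows downward; lengths in mm; the calibration is good to about 2 mm. A picture is of the moment at which its call begins. There is no depth.
- r.close_job(): hands the job in, once; it reports no verdict.
The state is a dict: "t": time; "q": joint angles; "qvel": joint speeds; "joint_efforts": joint torques, N m; "ee_pos": TCP position; "tcp_rot": TCP orientation; "contact_force": force on the tool from outside, world axes, zero at the start; "moment": the same for the moment, N m; "finger_gap": finger opening in mm.
Only numpy, scipy, OpenCV 4.12 (cv2) and the standard library are available. Lean on these libraries where they do the work, as an engineer would, in place of code of your own. Each camera call takes 0.05 s, during which the arm holds its last target.

TASK

Plastic snap-cap vials were pushed by mistake into the dry-block heater, whose wells are for the glass test tubes, and they have jammed. Open the clear hinged cover fully, work every vial free by twisting it to and fro while pulling gently (the aluminium block only sits in the heater by its weight and must not be lifted off its seat), and put the vials in the red wash basket. Leave the glass tubes standing in their wells and the other things on the bench where they are, and shut the cover again.

Things in the scene. Friction and masses are not known exactly. Their poses are not given: they have to be found in the camera images.
- heater: Dry-block heater, fixed: grey casing, x -146 to +115 mm, 210 mm wide, 98 mm high under the cover, with a low control desk (66 mm high) on its front (-x) side. Origin on the bench, 100 mm in front of the hinge line; x points to the back (hinge side), y left, z up. The dark-anodised aluminium block in it is 120 x 165 mm; its top face is 95 mm above the bench. Under the cover the casing is flush with the block.
- cover (a joint): Angle of the clear cover (rad): 0 shut, 1.75 its stop, just past upright. A hood 180 (x) x 200 x 52 mm of 3 mm sheet, hinged along its back lower edge; opens upward and away from the front. A stiff hinge (0.55 N m of friction) holds it at any angle: up to 6 N at the bar moves it. Starts shut or up to 0.25 ajar.
- cover_bar (a point): Middle of the steel grip bar on the cover's front: 10 mm round, 112 mm long along the heater's y, its axis 40 mm out from the front face (35 mm clear between bar and face, but for two 8 mm wide arms 50 mm either side of the middle). When shut it is 220 mm in front of the hinge line and 45 mm above it, 7 mm below the cover's top. Moves with the cover.
- cover_hinge (a point): Middle of the cover's hinge line, which runs along the heater's y: 100 mm above the bench, at heater x = +100 mm.
- block (a joint): How far the aluminium block (2.2 kg) has been lifted off its seat (m): 0 seated; must never pass 6 mm. It slides straight up and cannot turn. It weighs about 22 N, and a jammed vial resists a straight pull with 30 to 45 N, so a straight pull lifts the block with the vial. A pull under 20 N leaves it seated.
- block_top (a point): Centre of the block's top face, 95 mm above the bench, at heater x = -12 mm, y = 0. The block has six wells, 21 mm wide and 40 mm deep (floor 55 mm above the bench), at heater x = -40 and +16 mm, each with y = -56, 0 and +56 mm. A well holds one vial, one glass tube or nothing; which is where changes from start to start. The two 7 mm holes are for a thermometer.
- vial1: White plastic snap-cap vial, 20 mm across, 72 mm tall, flat closed top, about 30 g. Origin: centre of its bottom; z towards the cap. At the cap a 10 mm wide, 3 mm thick tab stands out 8 mm at +x and a hinge lug 4 mm at -x; plain along y. Starts stuck upright in a well, 32 mm proud, at any yaw; see jam. May be absent (None).
- vial2: White plastic snap-cap vial, 20 mm across, 72 mm tall, flat closed top, about 30 g. Origin: centre of its bottom; z towards the cap. At the cap a 10 mm wide, 3 mm thick tab stands out 8 mm at +x and a hinge lug 4 mm at -x; plain along y. Starts stuck upright in a well, 32 mm proud, at any yaw; see jam. May be absent (None).
- vial3: White plastic snap-cap vial, 20 mm across, 72 mm tall, flat closed top, about 30 g. Origin: centre of its bottom; z towards the cap. At the cap a 10 mm wide, 3 mm thick tab stands out 8 mm at +x and a hinge lug 4 mm at -x; plain along y. Starts stuck upright in a well, 32 mm proud, at any yaw; see jam. May be absent (None).
- vial4: White plastic snap-cap vial, 20 mm across, 72 mm tall, flat closed top, about 30 g. Origin: centre of its bottom; z towards the cap. At the cap a 10 mm wide, 3 mm thick tab stands out 8 mm at +x and a hinge lug 4 mm at -x; plain along y. Starts stuck upright in a well, 32 mm proud, at any yaw; see jam. May be absent (None).
- jam (a point): Middle of the floor of the front middle well; all six are alike. A vial pushed into one is jammed at its lower end: the lowest 14 mm of a vial is gripped until it has risen 14 mm (it stays where left), then it slides freely for the last 26 mm. The grip resists the direction of slip, so swings of 0.5 to 1 rad to and fro (0.3 to 0.5 N m) with 3 to 4 mm of rise in each need a pull under 15 N.
- tube1: Clear glass test tube with an open mouth and small rim, 17 mm in diameter (rim 19), 82 mm tall; origin at the centre of its bottom. It stands loose in one of the wells, 42 mm proud, where it belongs and must stay.
- tube2: Clear glass test tube with an open mouth and small rim, 17 mm in diameter (rim 19), 82 mm tall; origin at the centre of its bottom. It stands loose in one of the wells, 42 mm proud, where it belongs and must stay.
- basket: Red perforated plastic wash basket, loose, 350 g: 190 x 140 mm outside (x by y), 60 mm high, walls and floor 4 mm, rim 7 mm wider all round. Origin at the centre of its underside. It stands to the left or right of the heater.
- pot: Bystander: terracotta pot 94 mm wide, 85 mm high, with a seedling up to about 130 mm; it stands on the side of the heater where the basket is not.
- cylinder_100: Bystander: tall plastic measuring cylinder, 210 mm high, foot 68 mm, at the far left of the bench.
- wash_bottle: Bystander: white wash bottle, 66 mm wide, 165 mm high, at the far right of the bench.

How it is judged:
By the outcome, as a careful person would: the job done as asked, in the order asked, and still so for the second after the job is handed in, with the robot touching nothing.
Of vial1, vial2, vial3, vial4 only 3 to 4 are there at a start; the rules pass over those that are not, and their reading is None.
At some moment in a run one of basket may be knocked a few centimetres aside while the robot is not near it.
Once in a run the grip may slacken for a moment while it holds something.
It also fails if it takes over 210 s, if anything falls off the work surface, if the arm or the gripper's body presses on something with over 40 N, if the wrist force passes 120 N, or if a joint passes its speed limit or range.

## Working session

There is one attempt and no reset: what is moved stays moved. The work goes in short steps, Python scripts to look and compute and a tool call to move; the robot and the scene stay as the last step left them, time stands still between calls to the robot, and variables do not carry over. Pictures are saved under pics/ and viewed, and the job is handed in when it is done.

Besides the shell and the picture viewer there is one more tool, called after ">>>" by a JSON object that holds its "fn" and its "kwargs", one argument or row to a line. move_arm: Moves the arm, as the interface text tells. Its arguments: {"type":"object","properties":{"linear":{"type":"array"},"roll":{"type":"array"},"claw":{"type":"array"}},"required":["linear","roll","claw"]}

```bash
ls; mkdir -p pics; cat > h.py <<'E'
import numpy as np, cv2
from workcell import r
def snap(n,name):
    c=r.capture(n); cv2.imwrite(f'pics/{name}.png',c['color'][:,:,::-1]); 
    np.savez(f'pics/{name}.npz',**{k:np.array(c[k]) for k in c}); return c
def f(c): return c['color'].shape[0]/2/np.tan(np.radians(float(c['vfov']))/2)
def ray(c,u,v):
    R=np.array(c['R']);t=np.array(c['t']).ravel()
    d=R.T@np.array([(u-c['cx'])/f(c),(v-c['cy'])/f(c),1]); return -R.T@t,d/np.linalg.norm(d)
def plane(c,u,v,z):
    o,d=ray(c,u,v); return o+d*(z-o[2])/d[2]
def proj(c,X):
    p=np.array(c['R'])@np.array(X,float)+np.array(c['t']).ravel(); return np.array([c['cx']+f(c)*p[0]/p[2],c['cy']+f(c)*p[1]/p[2]])
def load(n):
    return dict(np.load(f'pics/{n}.npz'))
def tri(o1,d1,o2,d2):
    A=np.stack([d1,-d2],1); s=np.linalg.lstsq(A,o2-o1,rcond=None)[0]; p,q=o1+s[0]*d1,o2+s[1]*d2
    return (p+q)/2,np.linalg.norm(p-q)
E
python3 - <<'E'
from h import *
for n in ['scene','side','wrist']:
    c=snap(n,n+'0'); print(n,c['vfov'],c['cx'],c['cy'],ray(c,c['cx'],c['cy']))
s=r.sense(); print(s); print(r.hold_point_z)
E
```

```text
pics
scene 46.71387147446975 321.67277487763755 197.91052674829064 (array([1217.90708083, -354.91892842,  807.63817356]), array([-0.64288096,  0.3477861 , -0.68245798]))
side 47.20433184553501 315.3006209461829 201.86438349280394 (array([259.71104152, 706.18686191, 783.46092822]), array([ 0.29347804, -0.70318884, -0.64760798]))
wrist 68.25983958048894 322.45826891669617 196.82621068161225 (array([574.52237579,  83.31153021, 373.22778309]), array([-0.00240357, -0.32878622, -0.94440131]))
{'t': 0.15, 'q': array([-1.50489709e-01,  2.07235027e-01,  1.54261781e+00, -4.65686175e-06,
        1.39349800e+00, -1.50535589e-01]), 'qvel': array([-0.00023805, -0.00210244, -0.00425056, -0.00078763, -0.00145093,
       -0.00179374]), 'joint_efforts': array([ 5.23460058e-04, -3.83512866e+01, -2.92037880e+01, -1.78299792e-04,
        6.64118095e-03, -5.65601522e-05]), 'ee_pos': array([5.74378151e+02, 8.73196281e-02, 2.06090217e+02]), 'tcp_rot': array([[ 4.64802594e-05, -1.73899898e-03,  9.99998487e-01],
       [-9.99999965e-01,  2.59058850e-04,  4.69308319e-05],
       [-2.59140071e-04, -9.99998454e-01, -1.73898688e-03]]), 'contact_force': array([ 0.33795615, -0.52669232,  0.36353553]), 'moment': array([-0.02188309,  0.0077422 , -0.03573519]), 'finger_gap': 85.26007811035548}
18.700000000000003
```

View pictures.

View pics/scene0.png

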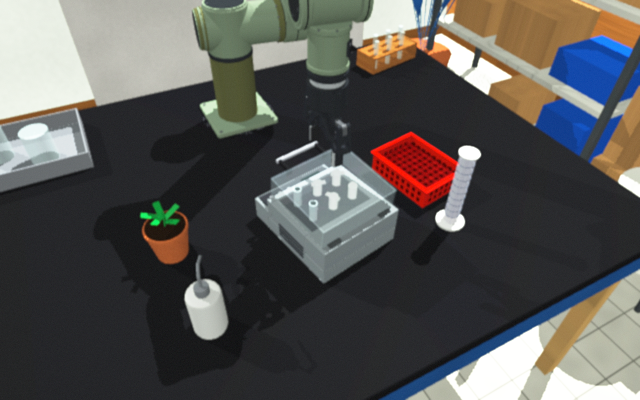

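View pics/side0.png

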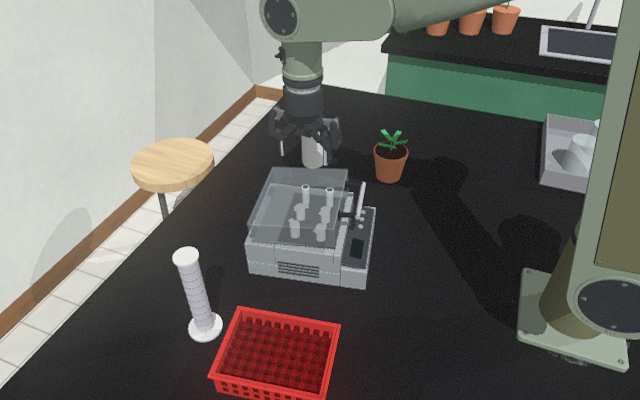

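View pics/wrist0.png

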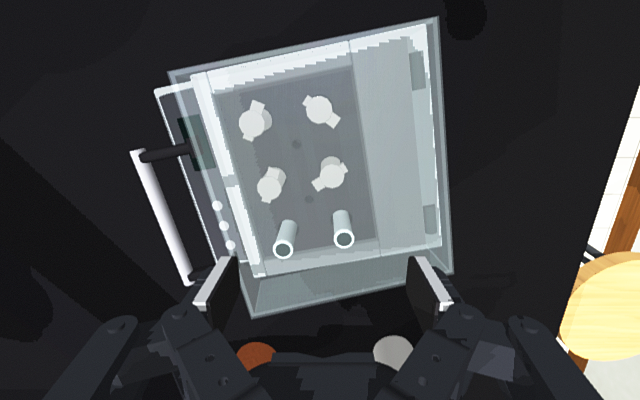

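```bash
python3 - <<'E'
import cv2
a=cv2.imread('pics/wrist0.png')[60:300,110:400]; cv2.imwrite('pics/w0c.png',cv2.resize(a,None,fx=2.7,fy=2.5,interpolation=cv2.INTER_CUBIC))
a=cv2.imread('pics/scene0.png')[110:290,240:420]; cv2.imwrite('pics/s0c.png',cv2.resize(a,None,fx=3.3,fy=3.3,interpolation=cv2.INTER_CUBIC))
a=cv2.imread('pics/side0.png')[150:300,230:390]; cv2.imwrite('pics/d0c.png',cv2.resize(a,None,fx=4,fy=4,interpolation=cv2.INTER_CUBIC))
E
```

```text
(no output)
```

View pics/w0c.png

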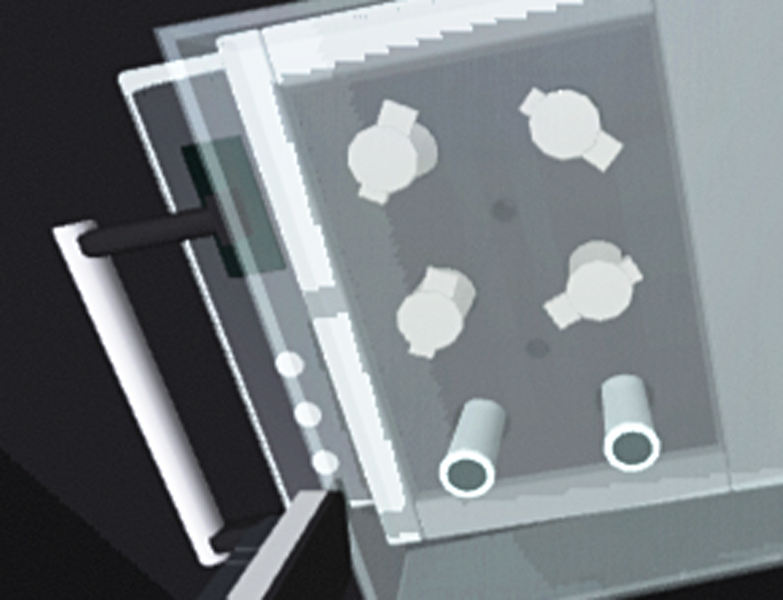

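View pics/s0c.png

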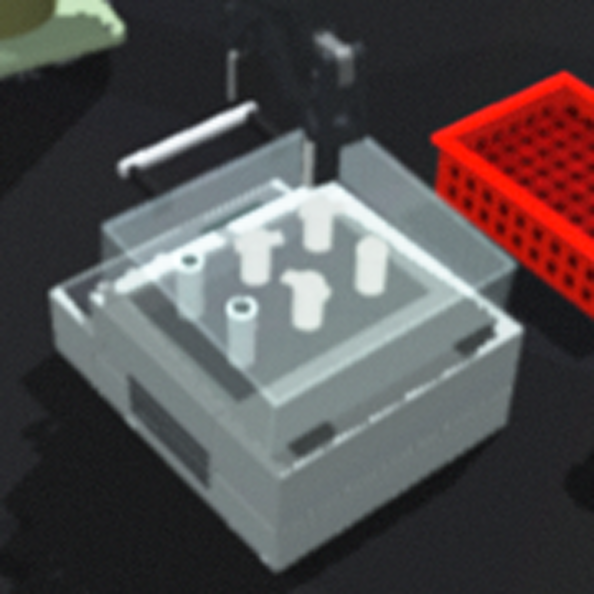

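View pics/d0c.png

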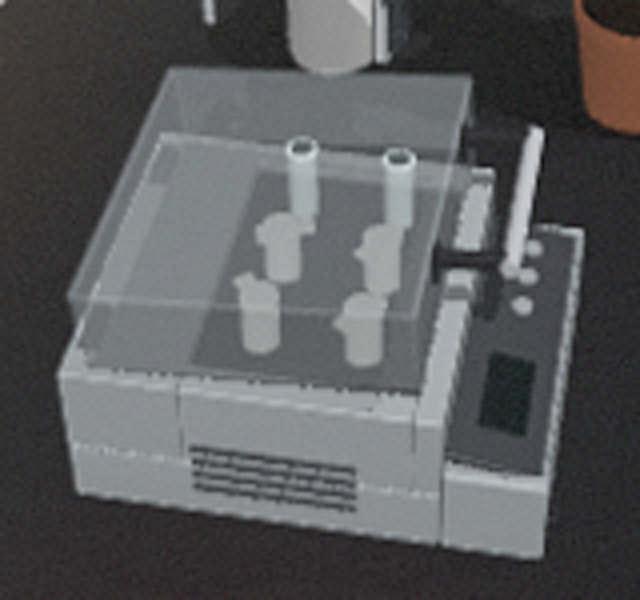

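```bash
python3 - <<'E'
from h import *
W,S,D=load('wrist0'),load('scene0'),load('side0')
w=lambda x,y:(110+x/2.7,60+y/2.5)
P=[];H=[]
for n,(x,y),z,h in [('FL',(382,158),127,(-40,56)),('FM',(430,320),127,(-40,0)),('FR',(467,474),137,(-40,-56)),('BL',(565,125),127,(16,56)),('BM',(600,290),127,(16,0)),('BR',(632,447),137,(16,-56))]:
    p=plane(W,*w(x,y),z); P.append(p[:2]);H.append(h); print(n,p.round(1))
P=np.array(P);H=np.array(H,float)
pc,hc=P.mean(0),H.mean(0); A=(H-hc).T@(P-pc); U,s,V=np.linalg.svd(A); R=(U@V).T
yaw=np.arctan2(R[1,0],R[0,0]); o=pc-R@hc; print('yaw',yaw,'origin',o); print((P-(H@R.T+o)).round(1))
for nm,a,b,c in [('L',(75,230),(252,108),(513,268)),('R',(212,558),(125,168),(537,130))]:
    rw=ray(W,*w(*a)); rs=ray(S,240+b[0]/3.3,110+b[1]/3.3); rd=ray(D,230+c[0]/4,150+c[1]/4)
    for q in [(rw,rs),(rw,rd),(rs,rd)]: p,e=tri(*q[0],*q[1]); print(nm,p.round(1),round(e,1),(R.T@(p[:2]-o)).round(1))
# basket rim
for (u,v) in [(239,309),(341,321),(328,400)]: print(plane(D,u,v,60).round(1))
for (u,v) in [(410,135),(372,154),(420,202),(460,168)]: print(plane(S,u,v,60).round(1))
E
```

```text
FL [516.2  61.  127. ]
FM [527.4   5.8 127. ]
FR [538.2 -49.5 137. ]
BL [571.4  71.3 127. ]
BM [582.3  16.6 127. ]
BR [593.2 -38.6 137. ]
yaw 0.19484707603134685 origin [566.5416291   13.42580487]
[[-0.3  0.4]
 [ 0.1  0.1]
 [ 0.  -0.2]
 [-0.  -0.2]
 [ 0.1  0.1]
 [ 0.1 -0.1]]
L [446.2  45.6 170.2] 0.3 [-111.8   54.9]
L [442.3  44.7 163.5] 1.1 [-115.8   54.7]
L [441.7  48.2 166.3] 0.1 [-115.8   58.2]
R [466.3 -60.8 170. ] 2.5 [-112.7  -53.4]
R [463.8 -63.3 166.9] 1.2 [-115.6  -55.4]
R [464.2 -60.1 167.8] 2.2 [-114.7  -52.3]
[604.9 267.8  60. ]
[413.9 221.6  60. ]
[382.7 371.6  60. ]
[397.2 364.4  60. ]
[423.  223.5  60. ]
[630.3 226.2  60. ]
[573.7 394.2  60. ]
```

```bash
cat >> h.py <<'E'
YAW=0.19485; O=np.array([566.54,13.43])
def hw(x,y): 
    c,s=np.cos(YAW),np.sin(YAW); return O+np.array([c*x-s*y,s*x+c*y])
def wh(p):
    c,s=np.cos(YAW),np.sin(YAW); d=np.array(p)[:2]-O; return np.array([c*d[0]+s*d[1],-s*d[0]+c*d[1]])
def to(p,psi=None,cur=None):
    """linear (m) and roll (deg) to go to TCP p with jaw axis yaw psi deg"""
    s=r.sense(); R=s['tcp_rot']; e=s['ee_pos'] 
    d=R.T@(np.array(p,float)-e)/1000
    now=np.degrees(np.arctan2(R[1,2],R[0,2])); roll=0 if psi is None else -(psi-now)
    print('t %.2f'%s['t'],'ee',e.round(1),'psi %.1f'%now,'F',s['contact_force'].round(1),'gap %.1f'%s['finger_gap'],'q6 %.2f'%s['q'][5]); print('linear',d.round(4),'roll %.2f'%roll)
E
python3 -c "
from h import *
p=hw(-114.5,0.5);print(p)
to([*p,206],11.16)"
```

```text
[454.10990547  -8.24888015]
t 0.15 ee [5.744e+02 1.000e-01 2.061e+02] psi 0.0 F [ 0.3 -0.5  0.4] gap 85.3 q6 -0.15
linear [ 0.0083  0.0003 -0.1203] roll -11.16
```

>>> {"fn": "move_arm", "kwargs": {
  "linear": [
    [0.002,0,-0.03],
    [0.004,0,-0.06],
    [0.006,0,-0.09],
    [0.008,0,-0.12],
    [0.008,0,-0.12],
    [0.008,0,-0.12]
  ],
  "roll": [-3,-6,-9,-11.16,-11.16,-11.16],
  "claw": [0.034,0.034,0.034,0.034,0.034,0.034]
}}

```text
t: 0.75
ee_pos: [454.9, -8.0, 207.0]
tcp_rot: [[0.193, 0.001, 0.981], [-0.981, -0.0, 0.193], [0.0, -1.0, 0.001]]
contact_force: [-0.5, -0.8, 0.4]
finger_gap: 33.9
```

```bash
python3 - <<'E'
from h import *
p=hw(-114.5,0.5)
to([*p,148],11.16)
snap('wrist','w1');snap('side','d1')
E
```

```text
t 0.75 ee [454.9  -8.  207. ] psi 11.1 F [-0.5 -0.8  0.4] gap 33.9 q6 -0.40
linear [ 0.0001  0.059  -0.0009] roll -0.04
```

View pics/w1.png

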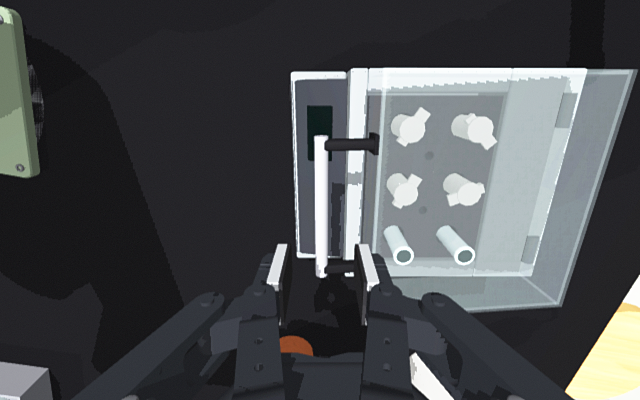

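View pics/d1.png

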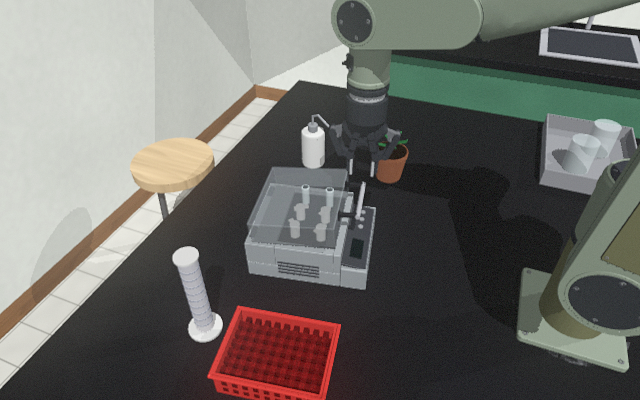

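```bash
python3 - <<'E'
from h import *
W=load('w1')
s=r.sense();print(proj(W,s['ee_pos']))
for v in (137,275): print(wh(plane(W,320,v,167)))
print(proj(W,[*hw(-114.5,0),167]))
E
```

```text
[324.85513715 235.08231166]
[-115.76334714   55.66126563]
[-116.23155066  -56.24148535]
[321.97637898 211.32925449]
```

>>> {"fn": "move_arm", "kwargs": {
  "linear": [
    [0,0.02,-0.002],
    [0,0.04,-0.002],
    [0,0.059,-0.002],
    [0,0.059,-0.002],
    [0,0.059,-0.002],
    [0,0.059,-0.002],
    [0,0.059,-0.002],
    [0,0.059,-0.002],
    [0,0.059,-0.002]
  ],
  "roll": [0,0,0,0,0,0,0,0,0],
  "claw": [0.034,0.034,0.034,0.034,0.0,0.0,0.0,0.0,0.0]
}}

```text
t: 1.75
ee_pos: [453.4, -8.5, 148.6]
tcp_rot: [[0.194, 0.001, 0.981], [-0.981, -0.0, 0.194], [0.0, -1.0, 0.001]]
contact_force: [-1.0, -0.3, 0.1]
finger_gap: 0.0
```

```bash
python3 - <<'E'
from h import *
to([0,0,0]); s=r.sense(); h=wh(s['ee_pos']); zg=s['ee_pos'][2]+18.7
print(h,zg,'radius',np.hypot(100-h[0],zg-100),'ang',np.arctan2(zg-100,100-h[0])-.2018)
Rr=224.6;a0=np.arctan2(zg-100,100-h[0])
for i in range(0,18):
    a=.2018+i*.1
    print(round(i*.1,2),'x',round((100-Rr*np.cos(a)-h[0])/1000,4),'y',round(-(100+Rr*np.sin(a)-zg)/1000,4))
a=.2018+1.75;print(round((100-Rr*np.cos(a)-h[0])/1000,4),'y',round(-(100+Rr*np.sin(a)-zg)/1000,4))
E
```

```text
t 1.75 ee [453.4  -8.5 148.6] psi 11.2 F [-1.  -0.3  0.1] gap 0.0 q6 -0.40
linear [-0.0962  0.148  -0.4434] roll 0.00
[-115.2111846     0.42020462] 167.27142732906245 radius 225.48015192083935 ang 0.10116077692412775
0.0 x -0.0048 y 0.0223
0.1 x 0.0008 y 0.0005
0.2 x 0.0085 y -0.0206
0.3 x 0.0183 y -0.0408
0.4 x 0.0301 y -0.0599
0.5 x 0.0437 y -0.0777
0.6 x 0.059 y -0.0941
0.7 x 0.0759 y -0.1089
0.8 x 0.0942 y -0.1219
0.9 x 0.1137 y -0.1331
1.0 x 0.1342 y -0.1422
1.1 x 0.1555 y -0.1493
1.2 x 0.1774 y -0.1541
1.3 x 0.1997 y -0.1568
1.4 x 0.2222 y -0.1572
1.5 x 0.2446 y -0.1554
1.6 x 0.2666 y -0.1514
1.7 x 0.2882 y -0.1451
0.2987 y -0.1412
```

Gap reads 0: the bar was missed. I'll look.

```bash
python3 - <<'E'
from h import *
a=snap('wrist','w2');b=snap('side','d2');c=snap('scene','s2')
im=np.hstack([cv2.resize(b['color'][130:300,250:410],None,fx=2.4,fy=2.4),cv2.resize(c['color'][110:280,240:400],None,fx=2.4,fy=2.4)])
cv2.imwrite('pics/c2.png',im[:,:,::-1])
E
```

```text
(no output)
```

View pics/w2.png

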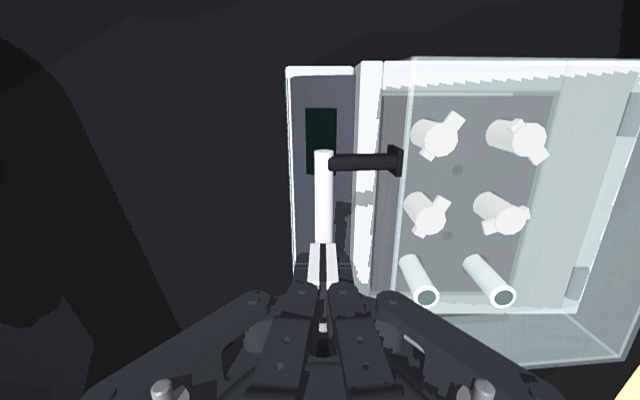

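View pics/c2.png

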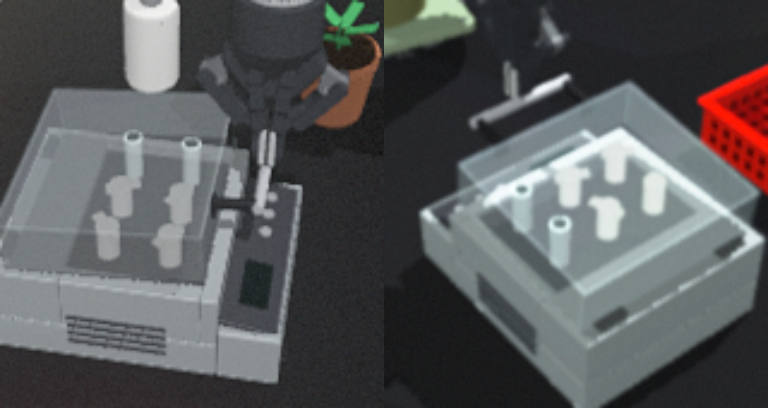

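```bash
python3 - <<'E'
from h import *
S,D,W=load('s2'),load('d2'),load('w2')
e=r.sense()['ee_pos']; g=e+[0,0,18.7]
ims=[]
for c in (S,D,W):
    im=cv2.resize(c['color'],None,fx=8,fy=8,interpolation=cv2.INTER_CUBIC)
    for X,col in ((e,(255,0,0)),(g,(0,255,0))):
        p=(proj(c,X)*8+4).astype(int); cv2.circle(im,tuple(p),4,col,-1)
    p=(proj(c,g)*8).astype(int); ims.append(im[p[1]-200:p[1]+200,p[0]-130:p[0]+130])
cv2.imwrite('pics/c3.png',np.hstack(ims)[:,:,::-1])
rw=ray(W,323,152);rs=ray(S,316.7,143.3);rd=ray(D,359.2,216.7)
for a,b in ((rw,rs),(rw,rd),(rs,rd)): print(tri(*a,*b))
E
```

```text
(array([443.17789964,  46.87479045, 166.32011893]), np.float64(2.40893106209364))
(array([441.65404168,  45.26751234, 164.65456618]), np.float64(1.962895277494258))
(array([441.28916155,  47.70511265, 165.63029994]), np.float64(3.1566887036804556))
```

View pics/c3.png

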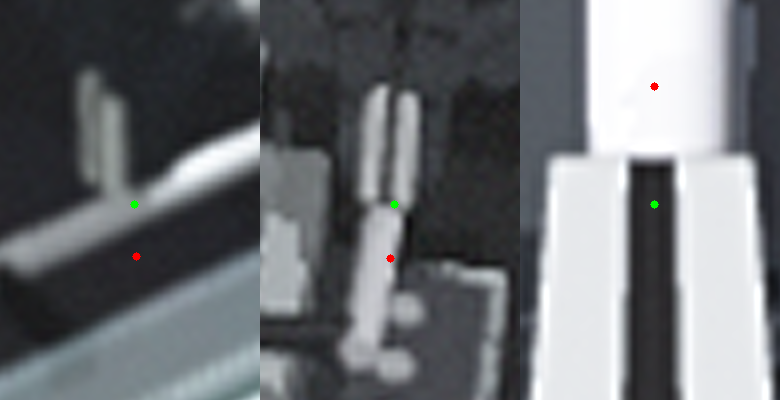

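```bash
python3 - <<'E'
from h import *
S,D,W=load('s2'),load('d2'),load('w2')
e=r.sense()['ee_pos']; g=e+[0,0,18.7]
def px(c,x,y,off):
    p=(proj(c,g)*8).astype(int); return ((p[0]-130+x-off)/8-.5+.5*0,(p[1]-200+y)/8-.5)
a=ray(S,*px(S,105,192,0)); b=ray(D,*px(D,386,200,260)); 
w=ray(W,*px(W,654,157,520))
print(tri(*a,*b),tri(*w,*a),tri(*w,*b),e)
# pad tops
E
ls -la pics | head -3; python3 - <<'E'
import cv2
a=cv2.imread('pics/s2.png'); cv2.imwrite('pics/c4.png',cv2.resize(a[90:190,260:380],None,fx=6,fy=6,interpolation=cv2.INTER_CUBIC))
E
```

```text
(array([452.63848467, -12.86032488, 168.95388842]), np.float64(10.077430321439303)) (array([449.19379967, -10.05229918, 166.57000584]), np.float64(11.428179530792162)) (array([4.52286376e+02, 8.47302882e-02, 1.75452681e+02]), np.float64(1.7635098152126294)) [453.13509221  -8.42181141 148.18859203]
total 11108
drwxr-xr-x 2 agent agent   4096 Dec  7 06:52 .
drwxr-xr-x 3 agent agent   4096 Dec  7 06:48 ..
```

View pics/c4.png

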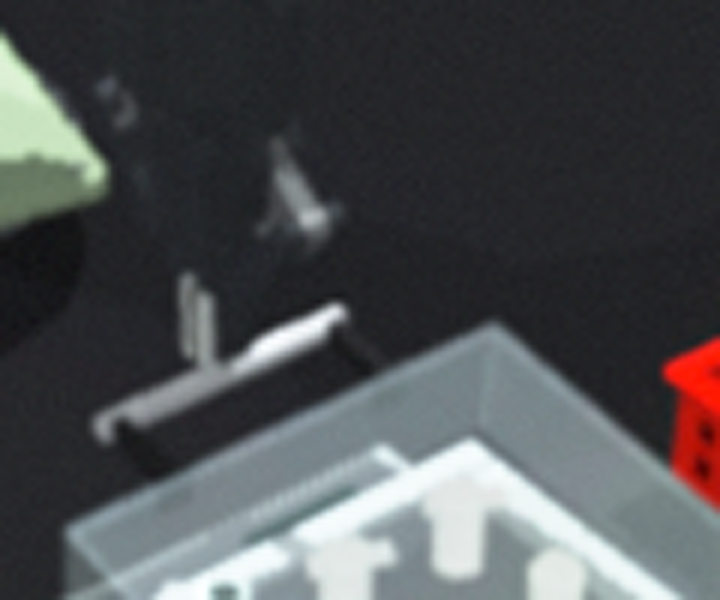

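>>> {"fn": "move_arm", "kwargs": {
  "linear": [
    [0,0,0],
    [0,0,0],
    [0,0,0],
    [0,0.012,0],
    [0,0.024,0],
    [0,0.024,0],
    [0,0.024,0]
  ],
  "roll": [0,0,0,0,0,0,0],
  "claw": [0.034,0.034,0.034,0.034,0.034,0.034,0.034]
}}

```text
t: 2.6
ee_pos: [452.2, -8.2, 122.9]
tcp_rot: [[0.194, -0.002, 0.981], [-0.981, 0.001, 0.194], [-0.001, -1.0, -0.002]]
contact_force: [0.8, -0.4, -0.3]
finger_gap: 34.1
```

```bash
python3 - <<'E'
from h import *
to([0,0,0])
a=snap('wrist','w3');b=snap('side','d3');c=snap('scene','s3')
im=np.hstack([cv2.resize(b['color'][160:230,320:400],None,fx=5,fy=5),cv2.resize(c['color'][120:190,250:330],None,fx=5,fy=5)])
cv2.imwrite('pics/c5.png',im[:,:,::-1])
E
```

```text
t 2.60 ee [452.2  -8.2 122.9] psi 11.2 F [ 0.8 -0.4 -0.3] gap 34.1 q6 -0.40
linear [-0.0955  0.124  -0.4418] roll 0.00
```

View pics/c5.png

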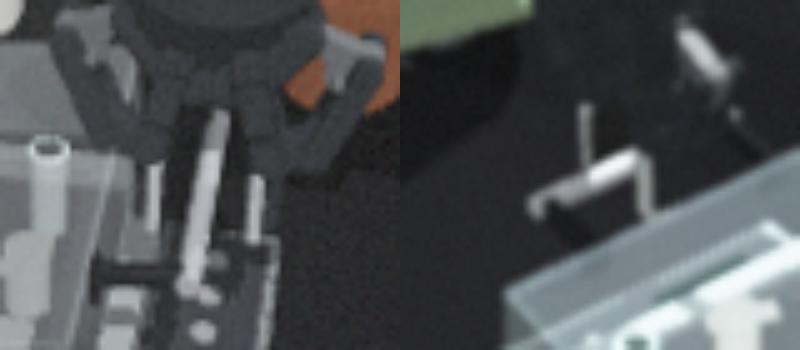

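View pics/w3.png

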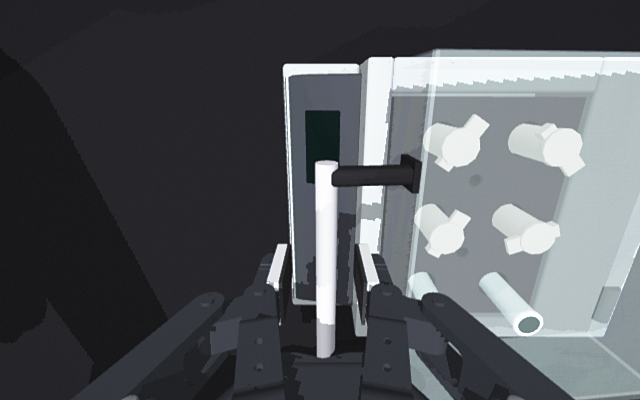

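>>> {"fn": "move_arm", "kwargs": {
  "linear": [
    [0,0,0],
    [0,0,0],
    [0,0,0],
    [0,0,0],
    [0,0,0],
    [0,0,0]
  ],
  "roll": [0,0,0,0,0,0],
  "claw": [0,0,0,0,0,0]
}}

```text
t: 3.35
ee_pos: [454.0, -8.4, 124.5]
tcp_rot: [[0.194, 0.002, 0.981], [-0.981, 0.0, 0.194], [0.0, -1.0, 0.002]]
contact_force: [3.5, 1.3, 0.3]
finger_gap: 7.8
```

```bash
python3 - <<'E'
from h import *
to([0,0,0])
a=snap('wrist','w4');b=snap('side','d4');c=snap('scene','s4')
im=np.hstack([cv2.resize(b['color'][160:230,320:400],None,fx=5,fy=5),cv2.resize(c['color'][120:190,250:330],None,fx=5,fy=5)])
cv2.imwrite('pics/c6.png',im[:,:,::-1])
E
```

```text
t 3.35 ee [454.   -8.4 124.5] psi 11.2 F [3.5 1.3 0.3] gap 7.8 q6 -0.40
linear [-0.0961  0.1235 -0.444 ] roll 0.00
```

View pics/c6.png

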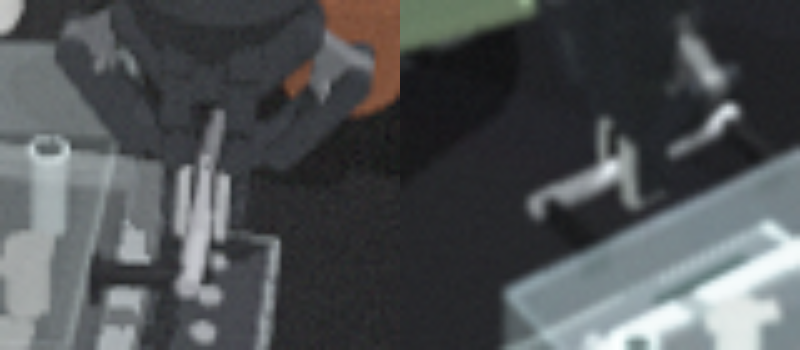

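>>> {"fn": "move_arm", "kwargs": {
  "linear": [
    [0,-0.0106,0.0036],
    [0,-0.0211,0.0077],
    [0,-0.0313,0.0124],
    [0,-0.0413,0.0175],
    [0,-0.051,0.0232],
    [0,-0.0604,0.0293],
    [0,-0.0604,0.0293]
  ],
  "roll": [0,0,0,0,0,0,0],
  "claw": [0,0,0,0,0,0,0]
}}

```text
t: 4.2
ee_pos: [481.6, -2.9, 185.6]
tcp_rot: [[0.194, -0.002, 0.981], [-0.981, -0.001, 0.194], [0.0, -1.0, -0.002]]
contact_force: [-3.1, -1.8, 3.3]
finger_gap: 7.4
```

```bash
python3 - <<'E'
from h import *
to([0,0,0]); print(r.sense()['moment'])
b=snap('side','d5')
cv2.imwrite('pics/c7.png',cv2.resize(b['color'][130:300,240:410],None,fx=3,fy=3)[:,:,::-1])
E
```

```text
t 4.20 ee [481.6  -2.9 185.6] psi 11.2 F [-3.1 -1.8  3.3] gap 7.4 q6 -0.38
linear [-0.0962  0.1864 -0.4716] roll 0.00
[-0.21808741  0.6207709   0.03612614]
```

View pics/c7.png

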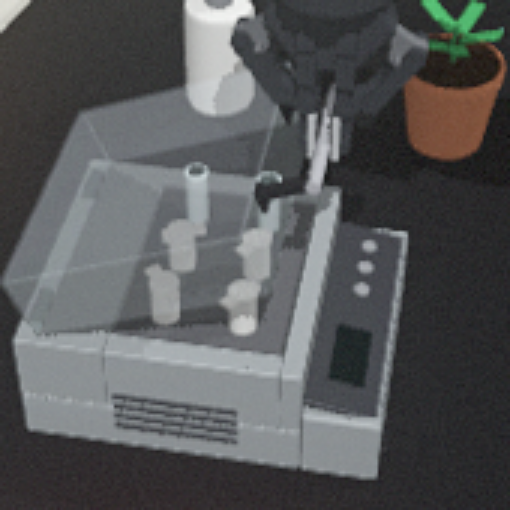

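>>> {"fn": "move_arm", "kwargs": {
  "linear": [
    [0,-0.0091,0.0066],
    [0,-0.0178,0.0136],
    [0,-0.0262,0.0211],
    [0,-0.0342,0.0289],
    [0,-0.0418,0.0372],
    [0,-0.049,0.0458],
    [0,-0.0557,0.0548],
    [0,-0.062,0.0641],
    [0,-0.0678,0.0737],
    [0,-0.0732,0.0836],
    [0,-0.078,0.0937],
    [0,-0.0823,0.1041]
  ],
  "roll": [0,0,0,0,0,0,0,0,0,0,0,0],
  "claw": [0,0,0,0,0,0,0,0,0,0,0,0]
}}

```text
t: 5.45
ee_pos: [583.5, 17.1, 271.2]
tcp_rot: [[0.193, 0.0, 0.981], [-0.981, -0.001, 0.193], [0.001, -1.0, -0.0]]
contact_force: [-7.6, -2.6, 11.2]
finger_gap: 7.7
```

```bash
python3 - <<'E'
from h import *
to([0,0,0]); print(r.sense()['moment'])
b=snap('side','d6')
cv2.imwrite('pics/c8.png',cv2.resize(b['color'][100:300,230:430],None,fx=3,fy=3)[:,:,::-1])
for a in np.arange(1.05,1.81,.05):
    f2=lambda a:(224.6*-np.cos(a+.2018),224.6*np.sin(a+.2018)); p,q=f2(a),f2(1.0); print(a.round(2),(q[1]-p[1])/1000,(p[0]-q[0])/1000)
E
```

```text
t 5.45 ee [583.5  17.1 271.2] psi 11.1 F [-7.6 -2.6 11.2] gap 7.7 q6 -0.31
linear [-0.0964  0.2711 -0.5758] roll 0.00
[-0.43121199  1.44647273 -0.01768219]
1.05 -0.003786945175318749 0.010570982684105544
1.1 -0.00704082872234352 0.021318022766422664
1.15 -0.00975351762679648 0.03221425824369585
1.2 -0.011918231579157635 0.043232454201881675
1.25 -0.013529559921907264 0.054345070889250176
1.3 -0.01458347517335207 0.06552433255142183
1.35 -0.015077343094231935 0.07674229685628817
1.4 -0.015009929271946078 0.08797092473528986
1.45 -0.014381402205941782 0.09918215046648576
1.5 -0.013193332886553463 0.1103479518242414
1.55 -0.011448690868345096 0.12144042012019929
1.6 -0.009151836847770142 0.13243182996046537
1.65 -0.006308511763701659 0.14329470854465456
1.7 -0.0029258224480746835 0.15400190433358418
1.75 0.000987776137492233 0.1645266549139817
1.8 0.005422502034697914 0.17484265389058024
```

View pics/c8.png

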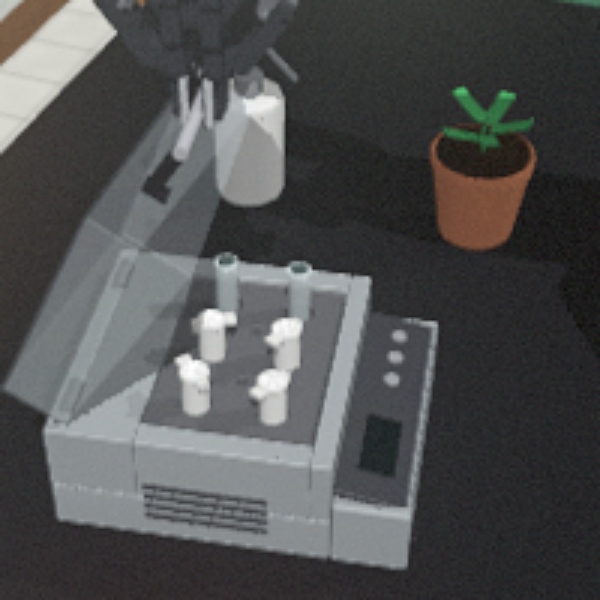

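>>> {"fn": "move_arm", "kwargs": {
  "linear": [
    [0,-0.006,0.01],
    [0,-0.0095,0.021],
    [0,-0.0125,0.032],
    [0,-0.0145,0.043],
    [0,-0.016,0.054],
    [0,-0.017,0.0655],
    [0,-0.0175,0.0765],
    [0,-0.0175,0.088],
    [0,-0.017,0.099],
    [0,-0.016,0.11],
    [0,-0.014,0.121],
    [0,-0.012,0.132]
  ],
  "roll": [0,0,0,0,0,0,0,0,0,0,0,0],
  "claw": [0,0,0,0,0,0,0,0,0,0,0,0]
}}

```text
t: 6.7
ee_pos: [714.6, 43.1, 281.8]
tcp_rot: [[0.193, 0.003, 0.981], [-0.981, -0.0, 0.193], [0.001, -1.0, 0.003]]
contact_force: [-1.9, -1.3, 4.5]
finger_gap: 7.4
```

```bash
python3 - <<'E'
from h import *
to([0,0,0]); print(r.sense()['moment'])
b=snap('side','d7')
cv2.imwrite('pics/c9.png',cv2.resize(b['color'][60:300,200:430],None,fx=2.5,fy=2.5)[:,:,::-1])
E
```

```text
t 6.70 ee [714.6  43.1 281.8] psi 11.1 F [-1.9 -1.3  4.5] gap 7.4 q6 -0.26
linear [-0.0961  0.2793 -0.7104] roll 0.00
[-0.3647596   0.52177836 -0.02218369]
```

View pics/c9.png

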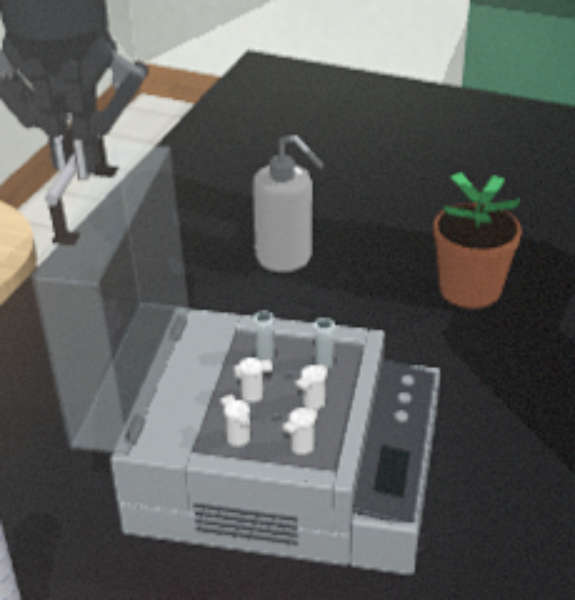

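>>> {"fn": "move_arm", "kwargs": {
  "linear": [
    [0,0.003,0.011],
    [0,0.006,0.0215],
    [0,0.01,0.032],
    [0,0.01,0.032]
  ],
  "roll": [0,0,0,0],
  "claw": [0,0,0,0]
}}

```text
t: 7.15
ee_pos: [746.8, 49.5, 271.9]
tcp_rot: [[0.194, 0.005, 0.981], [-0.981, 0.0, 0.194], [0.001, -1.0, 0.005]]
contact_force: [1.3, -1.6, 5.3]
finger_gap: 7.5
```

```bash
python3 - <<'E'
from h import *
to([0,0,0]); s=r.sense();print(s['moment']);h=wh(s['ee_pos']);print(h, 'bar expected at 1.75: 183.4, z 308.6 -> TCP z', 308.6-42)
E
```

```text
t 7.15 ee [746.8  49.5 271.9] psi 11.2 F [ 1.3 -1.6  5.3] gap 7.5 q6 -0.24
linear [-0.0963  0.268  -0.7437] roll 0.00
[-0.21508112  0.23344062  0.00121265]
[183.87454947   0.49587404] bar expected at 1.75: 183.4, z 308.6 -> TCP z 266.6
```

>>> {"fn": "move_arm", "kwargs": {
  "linear": [
    [0,0.002,0.004],
    [0,0.004,0.008],
    [0,0.004,0.008],
    [0,0.004,0.008]
  ],
  "roll": [0,0,0,0],
  "claw": [0,0,0,0]
}}

```text
t: 7.55
ee_pos: [746.7, 49.4, 271.8]
tcp_rot: [[0.193, -0.011, 0.981], [-0.981, -0.003, 0.193], [0.001, -1.0, -0.011]]
contact_force: [-25.8, -4.5, 21.2]
finger_gap: 7.6
```

```bash
python3 - <<'E'
from h import *
to([0,0,0]); s=r.sense();h=wh(s['ee_pos']);print(h)
E
```

```text
t 7.55 ee [746.7  49.4 271.8] psi 11.1 F [-25.8  -4.5  21.2] gap 7.6 q6 -0.24
linear [-0.0955  0.28   -0.7391] roll 0.00
[183.71182406   0.44476347]
```

>>> {"fn": "move_arm", "kwargs": {
  "linear": [
    [0,-0.004,-0.008],
    [0,-0.004,-0.008],
    [0,-0.004,-0.008],
    [0,-0.004,-0.008],
    [0,-0.02,-0.008],
    [0,-0.04,-0.008],
    [0,-0.055,-0.008],
    [0,-0.055,-0.03],
    [0,-0.055,-0.07],
    [0,-0.055,-0.11],
    [0,-0.055,-0.15],
    [0,-0.055,-0.15]
  ],
  "roll": [0,0,0,0,0,0,0,0,0,0,0,0],
  "claw": [0,0.034,0.034,0.034,0.034,0.034,0.034,0.034,0.034,0.034,0.034,0.034]
}}

```text
t: 8.75
ee_pos: [600.7, 21.6, 319.5]
tcp_rot: [[0.193, -0.004, 0.981], [-0.981, 0.0, 0.193], [-0.001, -1.0, -0.004]]
contact_force: [-0.2, -0.5, 0.6]
finger_gap: 33.8
```

```bash
python3 - <<'E'
from h import *
to([0,0,0])
snap('wrist','w10');snap('side','d10')
E
```

```text
t 8.75 ee [600.7  21.6 319.5] psi 11.1 F [-0.2 -0.5  0.6] gap 33.8 q6 -0.30
linear [-0.0943  0.3222 -0.5922] roll 0.00
```

View pics/w10.png

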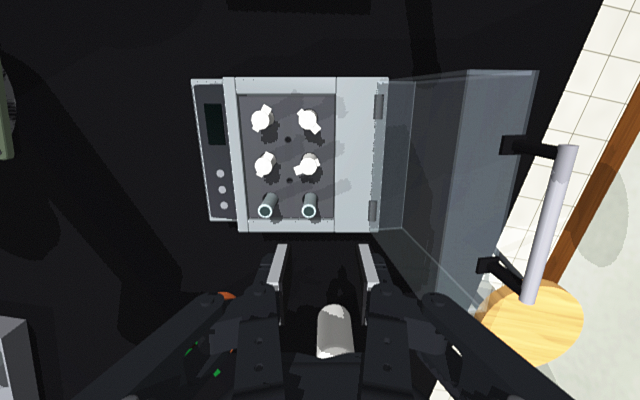

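View pics/d10.png

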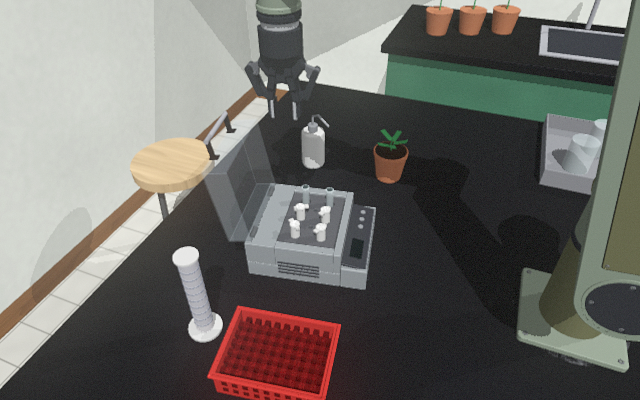

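```bash
python3 - <<'E'
from h import *
for n,h in dict(FL=(-40,56),FM=(-40,0),BL=(16,56),BM=(16,0)).items(): print(n,hw(*h).round(1))
to([*hw(-40,56),150],-17)
E
```

```text
FL [516.5  60.6]
FM [527.3   5.7]
BL [571.4  71.5]
BM [582.2  16.5]
t 8.85 ee [605.5  21.7 321.1] psi 11.1 F [ 1.   0.  -0.1] gap 34.1 q6 -0.30
linear [-0.0555  0.1709 -0.0802] roll 28.14
```

>>> {"fn": "move_arm", "kwargs": {
  "linear": [
    [-0.015,0.04,-0.02],
    [-0.03,0.08,-0.04],
    [-0.045,0.13,-0.06],
    [-0.0555,0.17,-0.08],
    [-0.0555,0.17,-0.08],
    [-0.0555,0.17,-0.08]
  ],
  "roll": [8,16,24,28.2,28.2,28.2],
  "claw": [0.034,0.034,0.034,0.034,0.034,0.034]
}}

```text
t: 9.45
ee_pos: [516.5, 61.0, 148.9]
tcp_rot: [[-0.291, -0.002, 0.957], [-0.957, 0.0, -0.291], [0.001, -1.0, -0.002]]
contact_force: [0.9, 0.9, 0.3]
finger_gap: 33.8
```

```bash
python3 - <<'E'
from h import *
to([*hw(-40,56),82],-17)
c=snap('wrist','w11'); print(proj(c,[*hw(-40,56),127]), proj(c,r.sense()['ee_pos']))
E
```

```text
t 9.45 ee [516.5  61.  148.9] psi -16.9 F [0.9 0.9 0.3] gap 33.8 q6 0.25
linear [0.0003 0.0669 0.0002] roll 0.08
[322.18500437 220.75728601] [326.76780755 235.64191272]
```

View pics/w11.png

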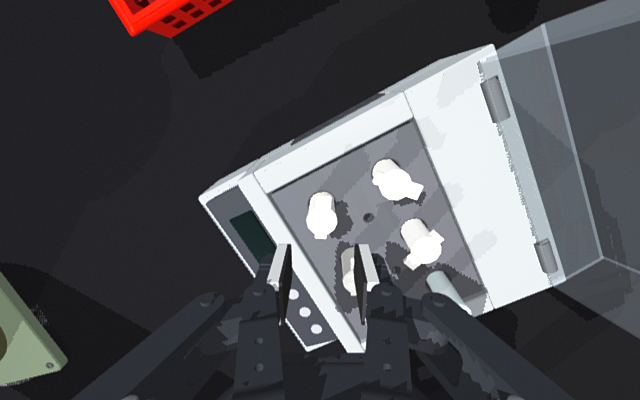

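>>> {"fn": "move_arm", "kwargs": {
  "linear": [
    [0,0.02,0],
    [0,0.04,0],
    [0,0.058,0],
    [0,0.067,0],
    [0,0.067,0],
    [0,0.067,0]
  ],
  "roll": [0,0,0,0,0,0],
  "claw": [0.034,0.034,0.034,0.034,0.034,0.034]
}}

```text
t: 10.1
ee_pos: [518.9, 60.4, 84.7]
tcp_rot: [[-0.293, 0.004, 0.956], [-0.956, -0.0, -0.293], [-0.001, -1.0, 0.004]]
contact_force: [-0.1, -0.2, 0.0]
finger_gap: 34.3
```

```bash
python3 - <<'E'
from h import *
to([*hw(-40,56),82],-17)
c=snap('wrist','w12'); b=snap('side','d12'); s=snap('scene','s12')
im=np.hstack([cv2.resize(c['color'][180:340,250:400],(400,427)),cv2.resize(b['color'][190:250,280:340],(400,400))[:,:]][:1]+[cv2.copyMakeBorder(cv2.resize(b['color'][185:255,275:345],(390,427)),0,0,0,0,0)])
cv2.imwrite('pics/c12.png',im[:,:,::-1])
E
```

```text
t 10.10 ee [518.9  60.4  84.7] psi -17.0 F [-0.1 -0.2  0. ] gap 34.3 q6 0.25
linear [ 0.0005  0.0027 -0.0024] roll -0.04
```

View pics/c12.png

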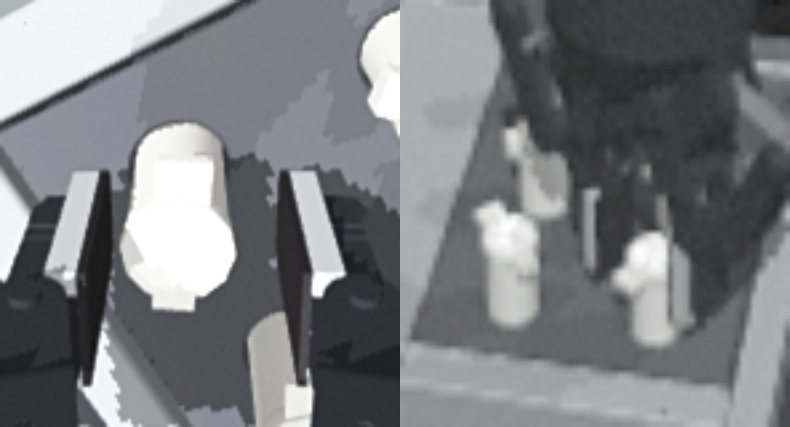

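>>> {"fn": "move_arm", "kwargs": {
  "linear": [
    [0,0.002,-0.001],
    [0,0.002,-0.001],
    [0,0.002,-0.001],
    [0,0.002,-0.001],
    [0,0.002,-0.001]
  ],
  "roll": [0,0,0,0,0],
  "claw": [0,0,0,0,0]
}}

```text
t: 10.75
ee_pos: [516.0, 61.1, 82.0]
tcp_rot: [[-0.293, 0.002, 0.956], [-0.956, 0.0, -0.293], [-0.001, -1.0, 0.002]]
contact_force: [-1.2, 0.7, 5.9]
finger_gap: 17.7
```

```bash
python3 - <<'E'
from h import *
to([*hw(-40,56),82],-17)
c=snap('wrist','w13'); b=snap('side','d13')
im=np.hstack([cv2.resize(c['color'][180:340,250:400],(400,427)),cv2.resize(b['color'][185:255,275:345],(390,427))])
cv2.imwrite('pics/c13.png',im[:,:,::-1])
E
```

```text
t 10.75 ee [516.   61.1  82. ] psi -17.0 F [-1.2  0.7  5.9] gap 17.7 q6 0.25
linear [ 0.0004 -0.      0.0006] roll -0.04
```

View pics/c13.png

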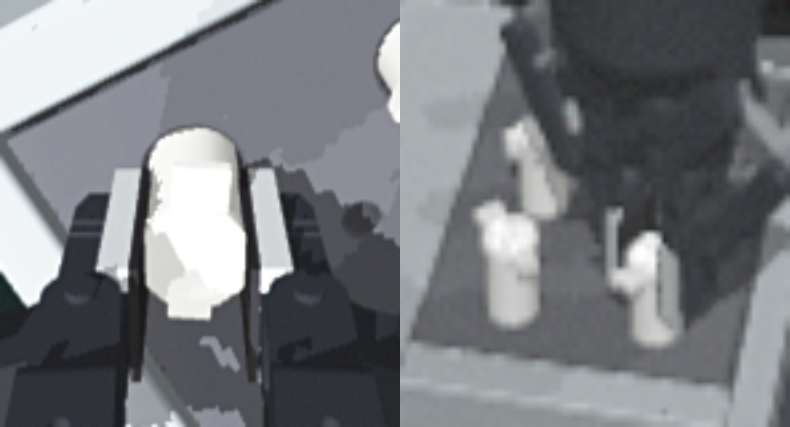

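>>> {"fn": "move_arm", "kwargs": {
  "linear": [
    [0,-0.0005,0],
    [0,-0.001,0],
    [0,-0.0015,0],
    [0,-0.0017,0],
    [0,-0.0022,0],
    [0,-0.0027,0],
    [0,-0.0032,0],
    [0,-0.0037,0],
    [0,-0.0042,0],
    [0,-0.0044,0],
    [0,-0.0049,0],
    [0,-0.0054,0]
  ],
  "roll": [8,16,24,16,8,0,-8,-16,-24,-16,-8,0],
  "claw": [0,0,0,0,0,0,0,0,0,0,0,0]
}}

```text
t: 12.05
ee_pos: [515.1, 61.0, 83.9]
tcp_rot: [[-0.298, 0.0, 0.955], [-0.955, -0.0, -0.298], [-0.0, -1.0, 0.0]]
contact_force: [5.9, 0.1, -12.1]
finger_gap: 17.7
```

```bash
python3 - <<'E'
from h import *
to([*hw(-40,56),82],-17);print(r.sense()['moment'])
c=snap('wrist','w14'); b=snap('side','d14')
im=np.hstack([cv2.resize(c['color'][180:340,250:400],(400,427)),cv2.resize(b['color'][185:255,275:345],(390,427))])
cv2.imwrite('pics/c14.png',im[:,:,::-1])
E
```

```text
t 12.05 ee [515.1  61.   83.9] psi -17.3 F [  5.9   0.1 -12.1] gap 17.7 q6 0.25
linear [-0.      0.0019  0.0014] roll -0.32
[-0.03793239 -1.1423586   0.00606674]
```

View pics/c14.png

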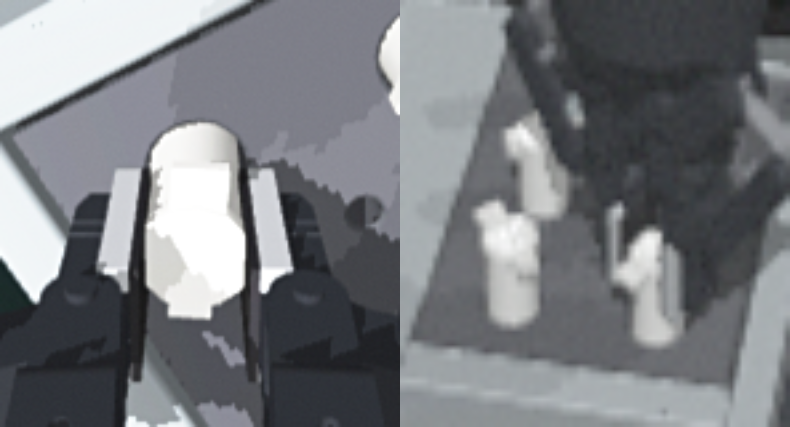

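>>> {"fn": "move_arm", "kwargs": {
  "linear": [
    [0,-0.0004,0],
    [0,-0.0008,0],
    [0,-0.0012,0],
    [0,-0.0014,0],
    [0,-0.0018,0],
    [0,-0.0022,0],
    [0,-0.0026,0],
    [0,-0.003,0],
    [0,-0.0034,0],
    [0,-0.0036,0],
    [0,-0.004,0],
    [0,-0.0044,0]
  ],
  "roll": [8,16,24,16,8,0,-8,-16,-24,-16,-8,0],
  "claw": [0,0,0,0,0,0,0,0,0,0,0,0]
}}

```text
t: 13.35
ee_pos: [514.8, 61.2, 87.9]
tcp_rot: [[-0.297, -0.0, 0.955], [-0.955, 0.0, -0.297], [-0.0, -1.0, -0.0]]
contact_force: [5.3, 0.1, -14.8]
finger_gap: 17.6
```

```bash
python3 - <<'E'
from h import *
to([*hw(-40,56),82],-17);print(r.sense()['moment'])
E
```

```text
t 13.35 ee [514.8  61.2  87.9] psi -17.3 F [  5.3   0.1 -14.8] gap 17.6 q6 0.25
linear [0.0001 0.0059 0.0017] roll -0.26
[ 0.13870167 -1.247779    0.23199422]
```

>>> {"fn": "move_arm", "kwargs": {
  "linear": [
    [0,-0.0003,0],
    [0,-0.0006,0],
    [0,-0.001,0],
    [0,-0.001,0],
    [0,-0.0014,0],
    [0,-0.0017,0],
    [0,-0.002,0],
    [0,-0.0024,0],
    [0,-0.0028,0],
    [0,-0.0028,0],
    [0,-0.0032,0],
    [0,-0.0036,0]
  ],
  "roll": [8,16,24,16,8,0,-8,-16,-24,-16,-8,0],
  "claw": [0,0,0,0,0,0,0,0,0,0,0,0]
}}

```text
t: 14.55
ee_pos: [515.1, 61.0, 92.4]
tcp_rot: [[-0.297, -0.0, 0.955], [-0.955, 0.0, -0.297], [-0.0, -1.0, -0.0]]
contact_force: [4.0, 0.3, -9.7]
finger_gap: 17.6
```

```bash
python3 - <<'E'
from h import *
to([*hw(-40,56),82],-17);print(r.sense()['moment'])
c=snap('wrist','w15'); b=snap('side','d15')
im=np.hstack([cv2.resize(c['color'][180:340,250:400],(400,427)),cv2.resize(b['color'][185:255,275:345],(390,427))])
cv2.imwrite('pics/c15.png',im[:,:,::-1])
E
```

```text
t 14.55 ee [515.1  61.   92.4] psi -17.3 F [ 4.   0.3 -9.7] gap 17.6 q6 0.25
linear [-0.      0.0104  0.0015] roll -0.27
[ 0.05218198 -0.80741737  0.03128481]
```

View pics/c15.png

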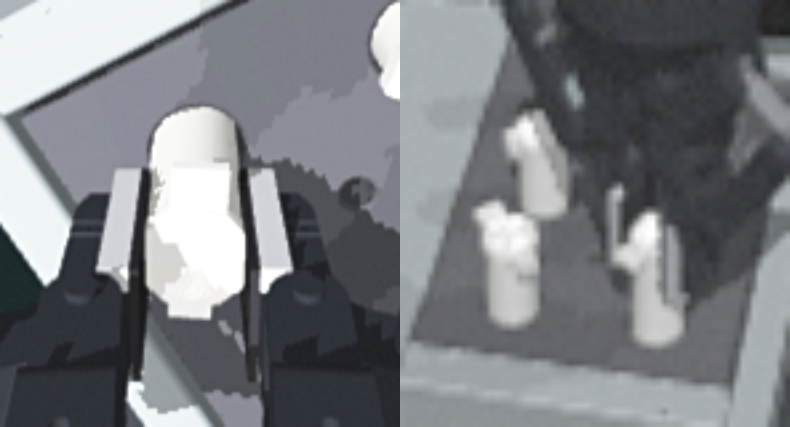

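Risen about 10 mm, grip firm. Continue.

>>> {"fn": "move_arm", "kwargs": {
  "linear": [
    [0,-0.0004,0],
    [0,-0.0008,0],
    [0,-0.0012,0],
    [0,-0.0014,0],
    [0,-0.0018,0],
    [0,-0.0022,0],
    [0,-0.0026,0],
    [0,-0.003,0],
    [0,-0.0034,0],
    [0,-0.0036,0],
    [0,-0.004,0],
    [0,-0.0044,0]
  ],
  "roll": [8,16,24,16,8,0,-8,-16,-24,-16,-8,0],
  "claw": [0,0,0,0,0,0,0,0,0,0,0,0]
}}

```text
t: 15.85
ee_pos: [515.3, 60.9, 99.3]
tcp_rot: [[-0.294, 0.0, 0.956], [-0.956, -0.0, -0.294], [0.0, -1.0, 0.0]]
contact_force: [1.0, 0.2, -0.1]
finger_gap: 17.9
```

```bash
python3 - <<'E'
from h import *
to([*hw(-40,56),82],-17);print(r.sense()['moment'])
E
```

```text
t 15.85 ee [515.3  60.9  99.3] psi -17.1 F [ 1.   0.2 -0.1] gap 17.9 q6 0.25
linear [-0.0001  0.0173  0.0012] roll -0.12
[-0.00752598  0.0016382  -0.00388523]
```

>>> {"fn": "move_arm", "kwargs": {
  "linear": [
    [0,-0.01,0],
    [0,-0.025,0],
    [0,-0.045,0],
    [0,-0.065,0],
    [0,-0.08,0],
    [0,-0.08,0]
  ],
  "roll": [0,0,0,0,0,0],
  "claw": [0,0,0,0,0,0]
}}

```text
t: 16.45
ee_pos: [517.4, 60.8, 182.4]
tcp_rot: [[-0.288, 0.006, 0.958], [-0.958, -0.0, -0.288], [-0.001, -1.0, 0.006]]
contact_force: [0.9, -0.1, -0.6]
finger_gap: 17.8
```

```bash
cat >> h.py <<'E'
def basket(name):
    c=load(name); h=cv2.cvtColor(c['color'],cv2.COLOR_RGB2HSV)
    m=(((h[:,:,0]<6)|(h[:,:,0]>174))&(h[:,:,1]>180)&(h[:,:,2]>110)).astype(np.uint8)
    m=cv2.morphologyEx(m,cv2.MORPH_CLOSE,np.ones((9,9)))
    cs=max(cv2.findContours(m,cv2.RETR_EXTERNAL,cv2.CHAIN_APPROX_NONE)[0],key=cv2.contourArea)
    hull=cv2.convexHull(cs)[:,0].astype(float)
    P=np.array([plane(c,u,v,60)[:2] for u,v in hull]).astype(np.float32)
    return cs,hull,P
E
python3 - <<'E'
from h import *
to([0,0,0])
c=snap('scene','s16'); snap('side','d16')
cs,hull,P=basket('s16'); print(cv2.boundingRect(cs)); a=cv2.approxPolyDP(hull.astype(np.float32).reshape(-1,1,2),3,True)[:,0]; 
for u,v in a: print(u,v,plane(c,u,v,60).round(0)[:2],plane(c,u,v,0).round(0)[:2])
cv2.imwrite('pics/c16.png',cv2.resize(c['color'][110:230,350:490],None,fx=5,fy=5)[:,:,::-1])
E
```

```text
t 16.45 ee [517.4  60.8 182.4] psi -16.8 F [ 0.9 -0.1 -0.6] gap 17.8 q6 0.24
linear [ 0.2077  0.1792 -0.479 ] roll 0.00
(370, 131, 87, 77)
371.0 150.0 [407. 230.] [342. 277.]
413.0 132.0 [389. 380.] [323. 440.]
456.0 161.0 [546. 404.] [493. 465.]
448.0 191.0 [630. 310.] [582. 364.]
421.0 207.0 [645. 218.] [599. 264.]
372.0 169.0 [476. 190.] [416. 234.]
```

View pics/c16.png

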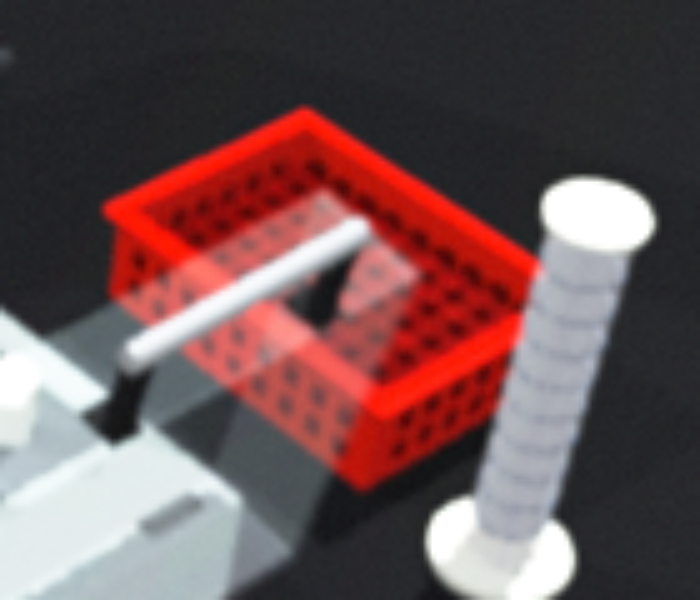

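View pics/d16.png

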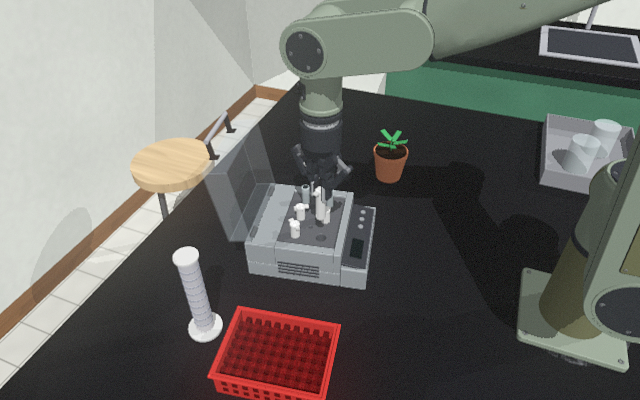

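```bash
python3 - <<'E'
from h import *
c=load('s16');d=load('d16')
A,B,D=[plane(c,350+x/5,110+y/5,60)[:2] for x,y in ((103,208),(305,107),(377,418))]
print(A,B,D,np.linalg.norm(B-A),np.linalg.norm(D-A),'yaw',np.degrees(np.arctan2(*(D-A)[::-1])),'ctr',(B+D)/2)
E,F=[plane(d,*p,60)[:2] for p in ((239,309),(341,322))]; print(E,F,np.linalg.norm(E-F),np.degrees(np.arctan2(*(E-F)[::-1])))
E
```

```text
[412.51443464 225.7337548 ] [384.14832826 377.15690629] [612.33952728 255.51907563] 154.05715432588167 202.03275226076528 yaw 8.477915072089598 ctr [498.24392777 316.33799096]
[604.88394664 267.75610247] [413.14866609 223.63095535] 196.74716367810416 12.9601527034267
```

```bash
python3 - <<'E'
from h import *
c=load('s16');d=load('d16')
print('cyl',plane(c,450,220,0),plane(d,205,327,0))
t=np.radians(10);ctr=np.array([500,316])
B=lambda x,y:ctr+np.array([np.cos(t)*x-np.sin(t)*y,np.sin(t)*x+np.cos(t)*y])
for q in ((-45,-30),(-45,30),(45,-30),(45,30)): print(q,B(*q).round(0))
to([*B(-45,30),150],10)
E
```

```text
cyl [668.47950356 300.1396119    0.        ] [6.75544978e+02 2.94989581e+02 1.13686838e-13]
(-45, -30) [461. 279.]
(-45, 30) [450. 338.]
(45, -30) [550. 294.]
(45, 30) [539. 353.]
t 16.55 ee [515.3  60.9 179.2] psi -16.9 F [ 0.3 -0.1 -0.9] gap 17.9 q6 0.25
linear [-0.2461  0.0291 -0.1424] roll -26.87
```

>>> {"fn": "move_arm", "kwargs": {
  "linear": [
    [-0.03,0,-0.017],
    [-0.06,0,-0.034],
    [-0.09,0,-0.051],
    [-0.12,0.003,-0.068],
    [-0.15,0.006,-0.086],
    [-0.18,0.01,-0.104],
    [-0.21,0.015,-0.122],
    [-0.235,0.022,-0.136],
    [-0.246,0.029,-0.142],
    [-0.246,0.029,-0.142],
    [-0.246,0.029,-0.142]
  ],
  "roll": [-3,-6,-9,-12,-15,-18,-21,-24,-27,-27,-27],
  "claw": [0,0,0,0,0,0,0,0,0,0,0]
}}

```text
t: 17.65
ee_pos: [450.8, 337.0, 148.4]
tcp_rot: [[0.174, -0.002, 0.985], [-0.985, -0.002, 0.174], [0.001, -1.0, -0.003]]
contact_force: [0.9, -0.4, -0.2]
finger_gap: 17.9
```

```bash
python3 - <<'E'
from h import *
to([450,338,40],10)
snap('wrist','w17');snap('side','d17')
E
```

```text
t 17.65 ee [450.8 337.  148.4] psi 10.0 F [ 0.9 -0.4 -0.2] gap 17.9 q6 0.31
linear [-0.0012  0.1084 -0.0003] roll -0.00
```

View pics/w17.png

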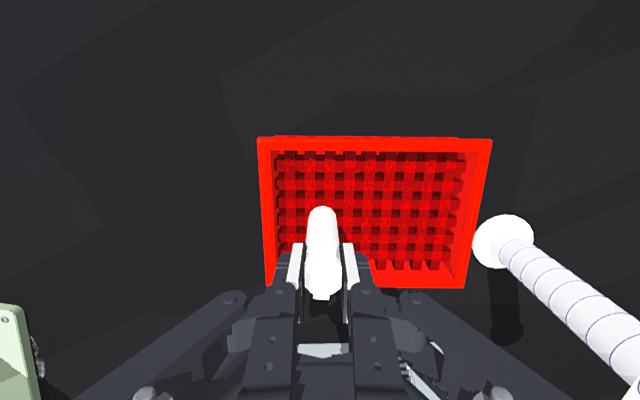

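View pics/d17.png

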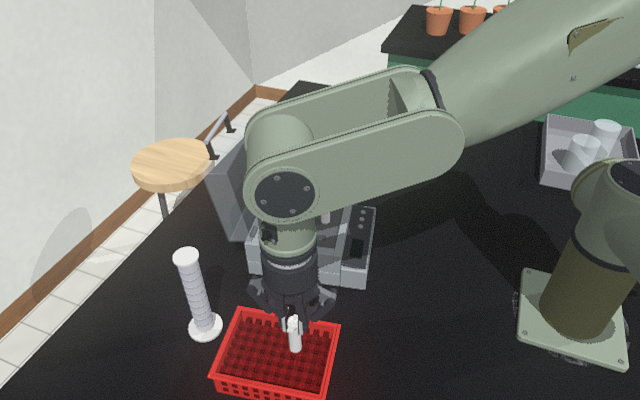

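```bash
cat >> h.py <<'E'
def B(x,y,ctr=(500,316),yaw=10):
    t=np.radians(yaw); return np.array(ctr)+np.array([np.cos(t)*x-np.sin(t)*y,np.sin(t)*x+np.cos(t)*y])
def bk(c,pts):
    P=np.array([plane(c,*p,60)[:2] for p in pts]); print(P.round(1).tolist(),'ctr',P.mean(0),'sides',[np.linalg.norm(P[i]-P[i-1]).round(0) for i in range(4)],'yaw',np.degrees(np.arctan2(*(P[1]-P[0])[::-1])))
E
python3 - <<'E'
from h import *
bk(load('w17'),[(258,137),(493,138),(466,289),(267,288)])
E
```

```text
[[387.3, 375.0], [585.7, 409.0], [613.8, 257.8], [412.1, 223.2]] ctr [499.70366654 316.27756033] sides [np.float64(154.0), np.float64(201.0), np.float64(154.0), np.float64(205.0)] yaw 9.738712696965825
```

>>> {"fn": "move_arm", "kwargs": {
  "linear": [
    [-0.001,0.03,0],
    [-0.001,0.06,0],
    [-0.001,0.09,0],
    [-0.001,0.104,0],
    [-0.001,0.11,0],
    [-0.001,0.11,0],
    [-0.001,0.11,0],
    [-0.001,0.11,0],
    [-0.001,0.11,0],
    [-0.001,0.08,0],
    [-0.001,0.04,0],
    [-0.001,0,0]
  ],
  "roll": [0,0,0,0,0,0,0,0,0,0,0,0],
  "claw": [0,0,0,0,0,0,0.036,0.036,0.036,0.036,0.036,0.036]
}}

```text
t: 18.95
ee_pos: [451.1, 338.6, 150.8]
tcp_rot: [[0.173, -0.001, 0.985], [-0.985, -0.0, 0.173], [0.0, -1.0, -0.001]]
contact_force: [0.9, 0.3, 0.1]
finger_gap: 36.3
```

```bash
python3 - <<'E'
from h import *
to([*hw(-40,0),150],-13)
snap('wrist','w18')
E
```

```text
t 18.95 ee [451.1 338.6 150.8] psi 10.0 F [0.9 0.3 0.1] gap 36.3 q6 0.32
linear [0.3411 0.0009 0.0174] roll 22.97
```

View pics/w18.png

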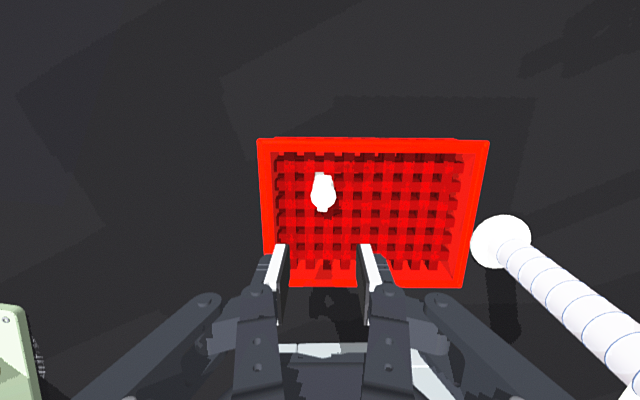

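>>> {"fn": "move_arm", "kwargs": {
  "linear": [
    [0.035,0,0.002],
    [0.07,0,0.004],
    [0.105,0,0.006],
    [0.14,0,0.008],
    [0.175,0,0.01],
    [0.21,0,0.012],
    [0.245,0,0.013],
    [0.28,0,0.015],
    [0.315,0,0.016],
    [0.341,0.001,0.0174],
    [0.341,0.001,0.0174],
    [0.341,0.001,0.0174]
  ],
  "roll": [2,5,7,10,12,15,17,20,23,23,23,23],
  "claw": [0.034,0.034,0.034,0.034,0.034,0.034,0.034,0.034,0.034,0.034,0.034,0.034]
}}

```text
t: 20.2
ee_pos: [527.7, 5.7, 148.8]
tcp_rot: [[-0.227, 0.001, 0.974], [-0.974, 0.0, -0.227], [-0.001, -1.0, 0.0]]
contact_force: [-0.2, -0.1, -0.3]
finger_gap: 34.2
```

```bash
python3 - <<'E'
from h import *
to([*hw(-40,0),82],-13)
c=snap('wrist','w19'); print(proj(c,[*hw(-40,0),127]))
cv2.imwrite('pics/c19.png',cv2.resize(c['color'][120:330,230:450],None,fx=3,fy=2.8)[:,:,::-1])
E
```

```text
t 20.20 ee [527.7   5.7 148.8] psi -13.1 F [-0.2 -0.1 -0.3] gap 34.2 q6 0.08
linear [ 0.0002  0.0668 -0.0004] roll -0.11
[321.56185931 220.52588952]
```

View pics/c19.png

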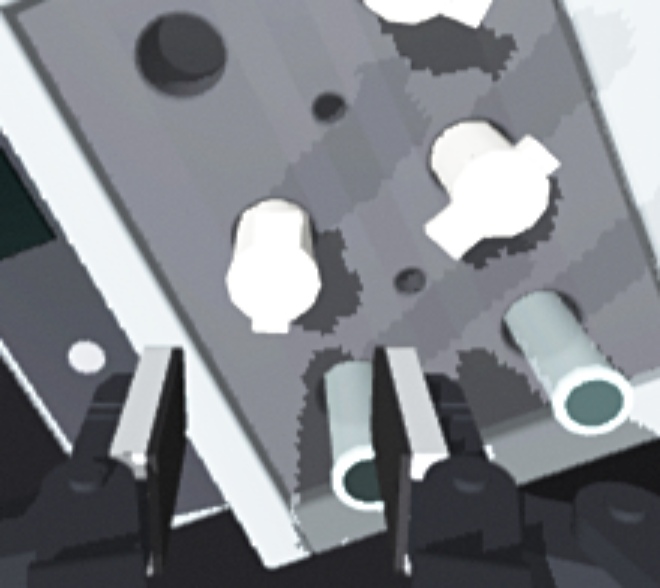

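>>> {"fn": "move_arm", "kwargs": {
  "linear": [
    [0,0.02,0],
    [0,0.04,0],
    [0,0.058,0],
    [0,0.067,0],
    [0,0.067,0],
    [0,0.067,0],
    [0,0.067,0],
    [0,0.067,0],
    [0,0.067,0],
    [0,0.067,0]
  ],
  "roll": [0,0,0,0,0,0,0,0,0,0],
  "claw": [0.034,0.034,0.034,0.034,0.034,0,0,0,0,0]
}}

```text
t: 21.25
ee_pos: [527.5, 6.3, 82.4]
tcp_rot: [[-0.226, -0.0, 0.974], [-0.974, 0.001, -0.226], [-0.001, -1.0, -0.0]]
contact_force: [-4.4, 2.4, 5.4]
finger_gap: 17.7
```

```bash
python3 - <<'E'
from h import *
to([*hw(-40,0),82],-13)
c=snap('wrist','w20')
cv2.imwrite('pics/c20.png',cv2.resize(c['color'][120:330,230:450],None,fx=2,fy=2)[:,:,::-1])
E
```

```text
t 21.25 ee [527.5   6.3  82.4] psi -13.0 F [-4.4  2.4  5.4] gap 17.7 q6 0.07
linear [ 0.0006  0.0004 -0.0001] roll -0.04
```

View pics/c20.png

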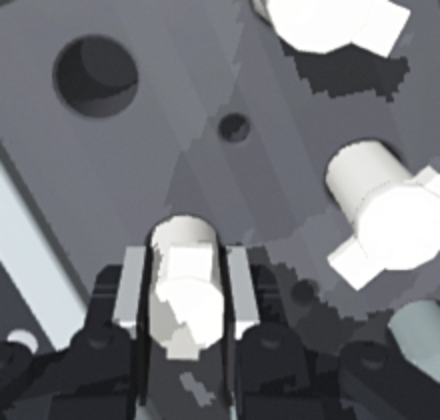

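>>> {"fn": "move_arm", "kwargs": {
  "linear": [
    [0,-0.0005,0],
    [0,-0.001,0],
    [0,-0.0015,0],
    [0,-0.0017,0],
    [0,-0.0022,0],
    [0,-0.0027,0],
    [0,-0.0032,0],
    [0,-0.0037,0],
    [0,-0.0042,0],
    [0,-0.0044,0],
    [0,-0.0049,0],
    [0,-0.0054,0]
  ],
  "roll": [8,16,24,16,8,0,-8,-16,-24,-16,-8,0],
  "claw": [0,0,0,0,0,0,0,0,0,0,0,0]
}}

```text
t: 22.5
ee_pos: [526.9, 5.7, 84.3]
tcp_rot: [[-0.231, -0.001, 0.973], [-0.973, -0.0, -0.231], [0.001, -1.0, -0.001]]
contact_force: [1.4, -0.1, -9.5]
finger_gap: 17.9
```

>>> {"fn": "move_arm", "kwargs": {
  "linear": [
    [0,-0.0004,0],
    [0,-0.0007,0],
    [0,-0.001,0],
    [0,-0.0012,0],
    [0,-0.0016,0],
    [0,-0.002,0],
    [0,-0.0024,0],
    [0,-0.0028,0],
    [0,-0.0032,0],
    [0,-0.0034,0],
    [0,-0.0037,0],
    [0,-0.004,0]
  ],
  "roll": [8,16,24,16,8,0,-8,-16,-24,-16,-8,0],
  "claw": [0,0,0,0,0,0,0,0,0,0,0,0]
}}

```text
t: 23.7
ee_pos: [526.8, 5.7, 88.2]
tcp_rot: [[-0.231, -0.001, 0.973], [-0.973, -0.0, -0.231], [0.0, -1.0, -0.001]]
contact_force: [2.8, -1.2, -14.2]
finger_gap: 17.8
```

>>> {"fn": "move_arm", "kwargs": {
  "linear": [
    [0,-0.0003,0],
    [0,-0.0006,0],
    [0,-0.001,0],
    [0,-0.001,0],
    [0,-0.0014,0],
    [0,-0.0017,0],
    [0,-0.002,0],
    [0,-0.0024,0],
    [0,-0.0028,0],
    [0,-0.0028,0],
    [0,-0.0032,0],
    [0,-0.0036,0]
  ],
  "roll": [8,16,24,16,8,0,-8,-16,-24,-16,-8,0],
  "claw": [0,0,0,0,0,0,0,0,0,0,0,0]
}}

```text
t: 24.9
ee_pos: [526.8, 5.9, 92.3]
tcp_rot: [[-0.231, -0.001, 0.973], [-0.973, 0.0, -0.231], [0.0, -1.0, -0.001]]
contact_force: [1.8, 0.4, -10.5]
finger_gap: 17.7
```

>>> {"fn": "move_arm", "kwargs": {
  "linear": [
    [0,-0.0003,0],
    [0,-0.0007,0],
    [0,-0.001,0],
    [0,-0.0012,0],
    [0,-0.0015,0],
    [0,-0.0019,0],
    [0,-0.0023,0],
    [0,-0.0027,0],
    [0,-0.003,0],
    [0,-0.0032,0],
    [0,-0.0036,0],
    [0,-0.004,0]
  ],
  "roll": [8,16,24,16,8,0,-8,-16,-24,-16,-8,0],
  "claw": [0,0,0,0,0,0,0,0,0,0,0,0]
}}

```text
t: 26.1
ee_pos: [528.5, 5.7, 98.8]
tcp_rot: [[-0.232, 0.002, 0.973], [-0.973, -0.0, -0.232], [-0.0, -1.0, 0.002]]
contact_force: [-0.6, 2.0, -0.1]
finger_gap: 17.9
```

```bash
python3 - <<'E'
from h import *
to([*hw(-40,0),82],-13);print(r.sense()['moment'])
E
```

```text
t 26.10 ee [528.5   5.7  98.8] psi -13.4 F [-0.6  2.  -0.1] gap 17.9 q6 0.08
linear [ 0.0004  0.0168 -0.0012] roll -0.39
[0.22280612 0.069171   0.02288426]
```

>>> {"fn": "move_arm", "kwargs": {
  "linear": [
    [0,-0.01,0],
    [0,-0.025,0],
    [0,-0.045,0],
    [0,-0.065,0],
    [0,-0.082,0],
    [0,-0.082,0],
    [0,-0.082,0]
  ],
  "roll": [0,0,0,0,0,0,0],
  "claw": [0,0,0,0,0,0,0]
}}

```text
t: 26.8
ee_pos: [528.2, 5.6, 181.2]
tcp_rot: [[-0.224, 0.002, 0.975], [-0.975, -0.001, -0.224], [0.0, -1.0, 0.002]]
contact_force: [0.8, 0.2, -0.5]
finger_gap: 17.7
```

```bash
python3 - <<'E'
from h import *
c=snap('side','d21'); snap('scene','s21')
to([*B(-45,-30),150],10)
E
```

```text
t 26.90 ee [526.9   5.9 179.5] psi -13.0 F [ 0.3 -1.1  0. ] gap 17.7 q6 0.07
linear [-0.251   0.0296 -0.1256] roll -22.99
```

View pics/d21.png

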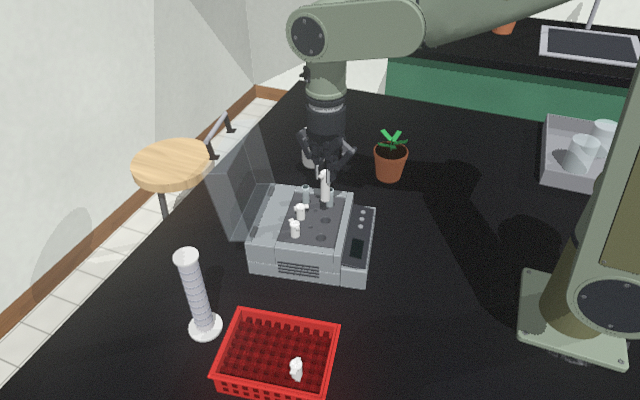

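>>> {"fn": "move_arm", "kwargs": {
  "linear": [
    [-0.03,0,-0.015],
    [-0.06,0,-0.03],
    [-0.09,0,-0.045],
    [-0.12,0.003,-0.06],
    [-0.15,0.006,-0.075],
    [-0.18,0.01,-0.09],
    [-0.21,0.015,-0.105],
    [-0.235,0.022,-0.118],
    [-0.251,0.03,-0.126],
    [-0.251,0.03,-0.126],
    [-0.251,0.03,-0.126]
  ],
  "roll": [-3,-6,-9,-12,-15,-18,-21,-23,-23,-23,-23],
  "claw": [0,0,0,0,0,0,0,0,0,0,0]
}}

```text
t: 28.0
ee_pos: [460.7, 278.4, 149.3]
tcp_rot: [[0.174, -0.002, 0.985], [-0.985, -0.002, 0.174], [0.001, -1.0, -0.002]]
contact_force: [-0.1, -0.3, 1.1]
finger_gap: 17.7
```

```bash
python3 - <<'E'
from h import *
snap('wrist','w22')
to([*B(-45,-30),40],10)
E
```

```text
t 28.05 ee [461.3 278.1 149.8] psi 10.0 F [-0.  -0.1  0.7] gap 17.8 q6 0.21
linear [-7.000e-04  1.098e-01 -1.000e-04] roll -0.03
```

View pics/w22.png

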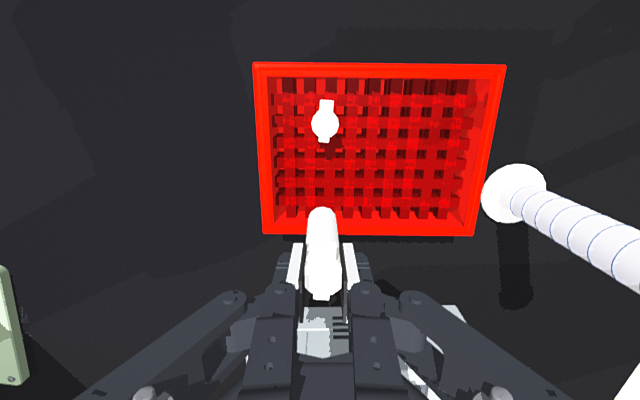

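>>> {"fn": "move_arm", "kwargs": {
  "linear": [
    [0,0.03,0],
    [0,0.06,0],
    [0,0.09,0],
    [0,0.104,0],
    [0,0.11,0],
    [0,0.11,0],
    [0,0.11,0],
    [0,0.11,0],
    [0,0.11,0],
    [0,0.08,0],
    [0,0.04,0],
    [0,0,0]
  ],
  "roll": [0,0,0,0,0,0,0,0,0,0,0,0],
  "claw": [0,0,0,0,0,0,0.036,0.036,0.036,0.036,0.036,0.036]
}}

```text
t: 29.25
ee_pos: [461.0, 278.8, 151.8]
tcp_rot: [[0.173, -0.001, 0.985], [-0.985, -0.0, 0.173], [0.0, -1.0, -0.001]]
contact_force: [-0.3, 0.3, 0.1]
finger_gap: 36.1
```

```bash
python3 - <<'E'
from h import *
snap('wrist','w23')
bk(load('w22'),[(253,63),(506,65),(475,236),(262,234)])
to([*hw(16,56),150],55)
E
```

```text
[[387.1, 373.6], [585.5, 407.0], [612.8, 258.5], [410.3, 224.7]] ctr [498.90190357 315.93907386] sides [np.float64(151.0), np.float64(201.0), np.float64(151.0), np.float64(205.0)] yaw 9.57150450753733
t 29.30 ee [466.2 281.  160.3] psi 10.0 F [1.5 1.  4.1] gap 36.2 q6 0.21
linear [0.2247 0.0106 0.0671] roll -45.01
```

View pics/w23.png

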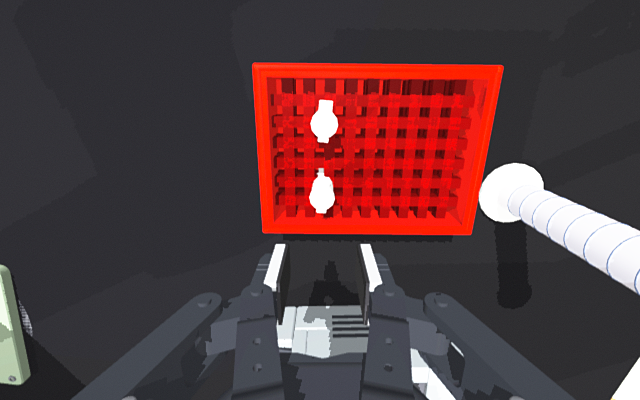

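>>> {"fn": "move_arm", "kwargs": {
  "linear": [
    [0.03,0,0.01],
    [0.06,0,0.02],
    [0.09,0,0.03],
    [0.12,0,0.04],
    [0.15,0,0.049],
    [0.18,0,0.058],
    [0.205,0,0.067],
    [0.223,0,0.073],
    [0.223,0,0.073],
    [0.223,0,0.073],
    [0.223,0,0.073]
  ],
  "roll": [-5,-10,-15,-20,-25,-30,-36,-42,-45,-45,-45],
  "claw": [0.034,0.034,0.034,0.034,0.034,0.034,0.034,0.034,0.034,0.034,0.034]
}}

```text
t: 30.4
ee_pos: [572.0, 72.0, 150.7]
tcp_rot: [[0.818, 0.0, 0.575], [-0.575, 0.0, 0.818], [0.0, -1.0, 0.0]]
contact_force: [-1.1, 0.5, 0.3]
finger_gap: 33.9
```

```bash
python3 - <<'E'
from h import *
to([*hw(16,56),82],55)
c=snap('wrist','w24'); print(proj(c,[*hw(16,56),127]))
cv2.imwrite('pics/c24.png',cv2.resize(c['color'][120:330,230:450],None,fx=3,fy=2.8)[:,:,::-1])
E
```

```text
t 30.40 ee [572.   72.  150.7] psi 54.9 F [-1.1  0.5  0.3] gap 33.9 q6 -0.98
linear [-0.0002  0.0687 -0.0008] roll -0.09
[323.53440569 220.13945668]
```

View pics/c24.png

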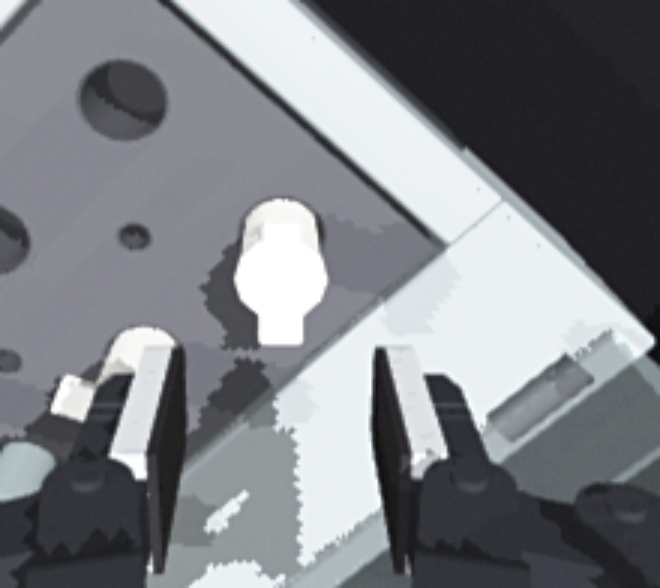

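>>> {"fn": "move_arm", "kwargs": {
  "linear": [
    [0,0.02,0],
    [0,0.04,0],
    [0,0.058,0],
    [0,0.065,0],
    [0,0.065,0],
    [0,0.065,0],
    [0,0.065,0],
    [0,0.065,0],
    [0,0.065,0],
    [0,0.065,0]
  ],
  "roll": [0,0,0,0,0,0,0,0,0,0],
  "claw": [0.034,0.034,0.034,0.034,0.034,0,0,0,0,0]
}}

```text
t: 31.45
ee_pos: [572.7, 72.0, 86.6]
tcp_rot: [[0.819, 0.002, 0.574], [-0.574, 0.0, 0.819], [0.001, -1.0, 0.001]]
contact_force: [-1.0, 1.0, 3.0]
finger_gap: 17.1
```

```bash
python3 - <<'E'
from h import *
to([*hw(16,56),82],55)
c=snap('wrist','w25')
cv2.imwrite('pics/c25.png',cv2.resize(c['color'][120:330,230:450],None,fx=2,fy=2)[:,:,::-1])
E
```

```text
t 31.45 ee [572.7  72.   86.6] psi 55.0 F [-1.  1.  3.] gap 17.1 q6 -0.98
linear [-0.0008  0.0046 -0.0012] roll -0.04
```

View pics/c25.png

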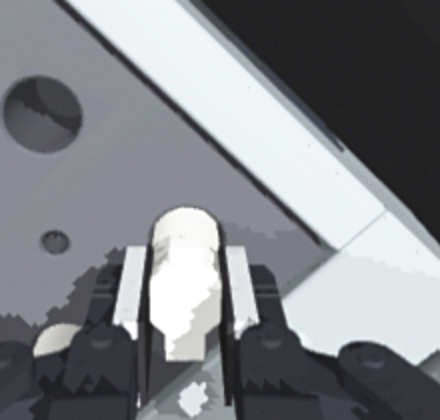

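Gripped. Twist in the same way.

>>> {"fn": "move_arm", "kwargs": {
  "linear": [
    [0,-0.0005,0],
    [0,-0.001,0],
    [0,-0.0015,0],
    [0,-0.0017,0],
    [0,-0.0022,0],
    [0,-0.0027,0],
    [0,-0.0031,0],
    [0,-0.0035,0],
    [0,-0.0039,0],
    [0,-0.0041,0],
    [0,-0.0045,0],
    [0,-0.005,0]
  ],
  "roll": [8,16,24,16,8,0,-8,-16,-24,-16,-8,0],
  "claw": [0,0,0,0,0,0,0,0,0,0,0,0]
}}

```text
t: 32.7
ee_pos: [571.3, 71.7, 87.9]
tcp_rot: [[0.816, -0.001, 0.578], [-0.578, -0.0, 0.816], [-0.001, -1.0, -0.001]]
contact_force: [3.6, 0.4, -11.9]
finger_gap: 17.2
```

>>> {"fn": "move_arm", "kwargs": {
  "linear": [
    [0,-0.0004,0],
    [0,-0.0007,0],
    [0,-0.001,0],
    [0,-0.0012,0],
    [0,-0.0016,0],
    [0,-0.002,0],
    [0,-0.0024,0],
    [0,-0.0028,0],
    [0,-0.0032,0],
    [0,-0.0034,0],
    [0,-0.0037,0],
    [0,-0.004,0]
  ],
  "roll": [8,16,24,16,8,0,-8,-16,-24,-16,-8,0],
  "claw": [0,0,0,0,0,0,0,0,0,0,0,0]
}}

```text
t: 33.9
ee_pos: [571.0, 71.9, 91.0]
tcp_rot: [[0.816, -0.002, 0.578], [-0.578, -0.0, 0.816], [-0.002, -1.0, -0.001]]
contact_force: [5.6, 2.6, -13.6]
finger_gap: 17.5
```

>>> {"fn": "move_arm", "kwargs": {
  "linear": [
    [0,-0.0003,0],
    [0,-0.0006,0],
    [0,-0.001,0],
    [0,-0.001,0],
    [0,-0.0014,0],
    [0,-0.0017,0],
    [0,-0.002,0],
    [0,-0.0024,0],
    [0,-0.0028,0],
    [0,-0.0028,0],
    [0,-0.0032,0],
    [0,-0.0036,0]
  ],
  "roll": [8,16,24,16,8,0,-8,-16,-24,-16,-8,0],
  "claw": [0,0,0,0,0,0,0,0,0,0,0,0]
}}

```text
t: 35.1
ee_pos: [570.9, 71.7, 94.6]
tcp_rot: [[0.816, -0.002, 0.579], [-0.579, -0.0, 0.816], [-0.002, -1.0, -0.001]]
contact_force: [4.9, 0.6, -13.8]
finger_gap: 17.6
```

>>> {"fn": "move_arm", "kwargs": {
  "linear": [
    [0,-0.0003,0],
    [0,-0.0007,0],
    [0,-0.001,0],
    [0,-0.0012,0],
    [0,-0.0015,0],
    [0,-0.0019,0],
    [0,-0.0023,0],
    [0,-0.0027,0],
    [0,-0.003,0],
    [0,-0.0032,0],
    [0,-0.0036,0],
    [0,-0.004,0]
  ],
  "roll": [8,16,24,16,8,0,-8,-16,-24,-16,-8,0],
  "claw": [0,0,0,0,0,0,0,0,0,0,0,0]
}}

```text
t: 36.3
ee_pos: [571.9, 71.4, 101.6]
tcp_rot: [[0.815, -0.0, 0.579], [-0.579, -0.001, 0.815], [0.0, -1.0, -0.001]]
contact_force: [1.0, -0.1, -0.2]
finger_gap: 17.4
```

```bash
python3 - <<'E'
from h import *
to([*hw(16,56),85],55);print(r.sense()['moment'])
c=snap('wrist','w26');d=snap('side','d26')
im=np.hstack([cv2.resize(c['color'][180:340,250:400],(400,427)),cv2.resize(d['color'][185:255,265:335],(390,427))])
cv2.imwrite('pics/c26.png',im[:,:,::-1])
E
```

```text
t 36.30 ee [571.9  71.4 101.6] psi 54.6 F [ 1.  -0.1 -0.2] gap 17.4 q6 -0.98
linear [-0.0005  0.0166 -0.0003] roll -0.37
[-0.06298553 -0.03790363  0.00948341]
```

View pics/c26.png

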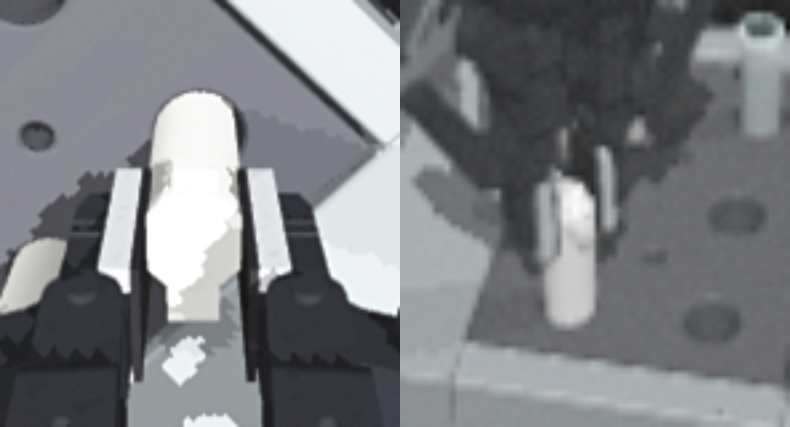

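Free. Lift, then travel.

>>> {"fn": "move_arm", "kwargs": {
  "linear": [
    [0,-0.01,0],
    [0,-0.025,0],
    [0,-0.045,0],
    [0,-0.065,0],
    [0,-0.08,0],
    [0,-0.08,0],
    [0,-0.08,0]
  ],
  "roll": [0,0,0,0,0,0,0],
  "claw": [0,0,0,0,0,0,0]
}}

```text
t: 37.1
ee_pos: [571.9, 71.8, 182.6]
tcp_rot: [[0.819, 0.001, 0.574], [-0.574, -0.0, 0.819], [0.001, -1.0, 0.0]]
contact_force: [-0.2, 0.6, -0.5]
finger_gap: 17.5
```

```bash
python3 - <<'E'
from h import *
snap('side','d27')
to([*B(45,30),150],10)
E
```

```text
t 37.15 ee [571.2  71.8 181.5] psi 55.0 F [-0.9  0.3 -0.5] gap 17.1 q6 -0.98
linear [-0.1879  0.0316  0.2122] roll 44.98
```

View pics/d27.png

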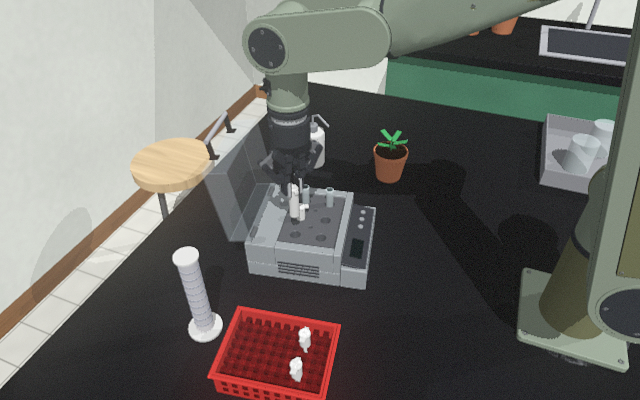

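>>> {"fn": "move_arm", "kwargs": {
  "linear": [
    [-0.02,0,0.023],
    [-0.042,0,0.047],
    [-0.064,0,0.072],
    [-0.086,0.003,0.097],
    [-0.108,0.006,0.122],
    [-0.13,0.01,0.147],
    [-0.152,0.015,0.172],
    [-0.172,0.022,0.195],
    [-0.188,0.03,0.212],
    [-0.188,0.03,0.212],
    [-0.188,0.03,0.212]
  ],
  "roll": [6,12,18,24,30,36,42,45,45,45,45],
  "claw": [0,0,0,0,0,0,0,0,0,0,0]
}}

```text
t: 38.25
ee_pos: [538.5, 353.0, 150.2]
tcp_rot: [[0.174, -0.003, 0.985], [-0.985, -0.002, 0.174], [0.002, -1.0, -0.003]]
contact_force: [-0.4, 0.2, -0.0]
finger_gap: 17.3
```

```bash
python3 - <<'E'
from h import *
snap('wrist','w28')
to([*B(45,30),43],10)
E
```

```text
t 38.30 ee [539.2 352.5 150.9] psi 10.0 F [ 0.   0.2 -0.3] gap 17.8 q6 0.27
linear [-0.001   0.1079  0.0003] roll -0.03
```

View pics/w28.png

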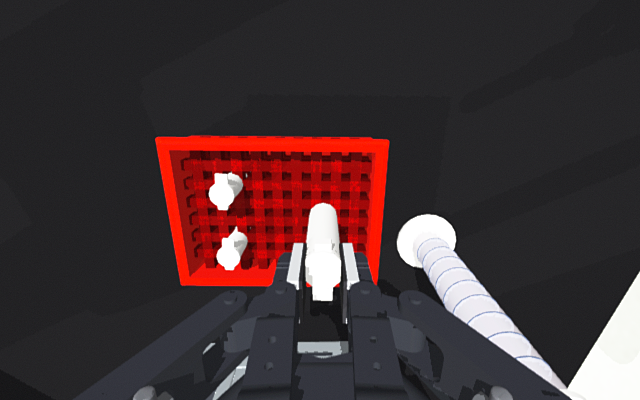

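>>> {"fn": "move_arm", "kwargs": {
  "linear": [
    [0,0.03,0],
    [0,0.06,0],
    [0,0.09,0],
    [0,0.102,0],
    [0,0.108,0],
    [0,0.108,0],
    [0,0.108,0],
    [0,0.108,0],
    [0,0.108,0],
    [0,0.08,0],
    [0,0.04,0],
    [0,0,0]
  ],
  "roll": [0,0,0,0,0,0,0,0,0,0,0,0],
  "claw": [0,0,0,0,0,0,0.036,0.036,0.036,0.036,0.036,0.036]
}}

```text
t: 39.5
ee_pos: [539.2, 353.2, 153.2]
tcp_rot: [[0.173, -0.001, 0.985], [-0.985, -0.0, 0.173], [0.0, -1.0, -0.001]]
contact_force: [1.4, 0.1, -0.2]
finger_gap: 36.2
```

```bash
python3 - <<'E'
from h import *
snap('wrist','w29')
bk(load('w28'),[(157,138),(389,140),(378,286),(181,286)])
to([*hw(16,0),150],122)
E
```

```text
[[388.5, 374.4], [586.4, 407.7], [612.2, 260.3], [411.6, 224.4]] ctr [499.67776539 316.72326108] sides [np.float64(152.0), np.float64(201.0), np.float64(150.0), np.float64(204.0)] yaw 9.542986280105374
t 39.55 ee [544.2 355.8 162.9] psi 10.0 F [2.6 0.3 5.5] gap 35.9 q6 0.27
linear [ 0.3408  0.0113 -0.0215] roll -112.02
```

View pics/w29.png

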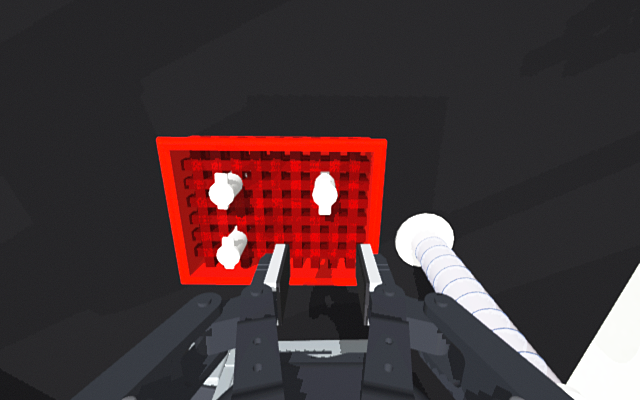

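>>> {"fn": "move_arm", "kwargs": {
  "linear": [
    [0.02,0,-0.001],
    [0.05,0,-0.002],
    [0.08,0,-0.004],
    [0.11,0,-0.005],
    [0.14,0,-0.006],
    [0.17,0,-0.008],
    [0.2,0,-0.009],
    [0.23,0,-0.011],
    [0.26,0,-0.012],
    [0.29,0,-0.013],
    [0.32,0,-0.015],
    [0.339,0,-0.016]
  ],
  "roll": [-8,-16,-24,-32,-40,-48,-56,-64,-72,-80,-88,-96],
  "claw": [0.034,0.034,0.034,0.034,0.034,0.034,0.034,0.034,0.034,0.034,0.034,0.034]
}}

```text
t: 40.75
ee_pos: [583.2, 14.6, 152.9]
tcp_rot: [[0.96, 0.002, -0.279], [0.279, -0.001, 0.96], [0.001, -1.0, -0.001]]
contact_force: [0.0, -0.2, -0.6]
finger_gap: 34.1
```

>>> {"fn": "move_arm", "kwargs": {
  "linear": [
    [0,0,0],
    [0,0,0],
    [0,0,0],
    [0,0,0]
  ],
  "roll": [-8,-16,-16,-16],
  "claw": [0.034,0.034,0.034,0.034]
}}

```text
t: 41.15
ee_pos: [582.8, 16.8, 152.5]
tcp_rot: [[0.85, 0.001, -0.527], [0.527, -0.0, 0.85], [0.001, -1.0, -0.001]]
contact_force: [0.6, 0.7, -0.6]
finger_gap: 34.1
```

```bash
python3 - <<'E'
from h import *
to([*hw(16,0),85],122)
c=snap('wrist','w30'); print(proj(c,[*hw(16,0),127]))
cv2.imwrite('pics/c30.png',cv2.resize(c['color'][120:330,230:450],None,fx=3,fy=2.8)[:,:,::-1])
E
```

```text
t 41.15 ee [582.8  16.8 152.5] psi 121.8 F [ 0.6  0.7 -0.6] gap 34.1 q6 -2.25
linear [-0.0007  0.0675  0.0001] roll -0.20
[324.65502893 220.92646998]
```

View pics/c30.png

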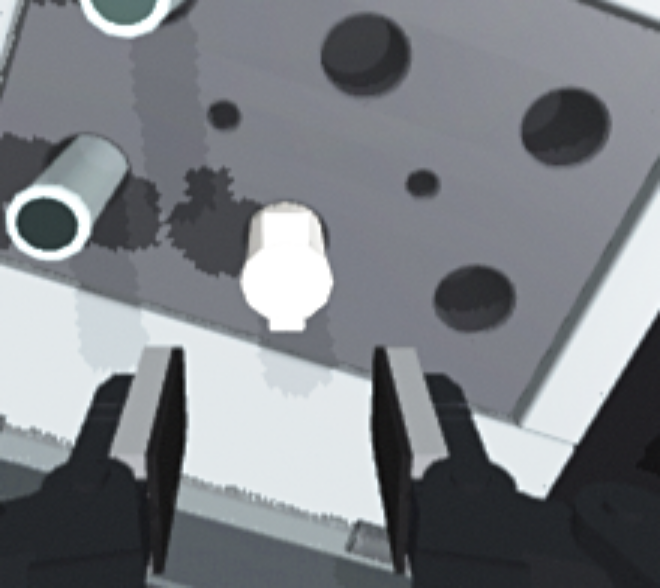

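>>> {"fn": "move_arm", "kwargs": {
  "linear": [
    [0,0.02,0],
    [0,0.04,0],
    [0,0.058,0],
    [0,0.067,0],
    [0,0.067,0],
    [0,0.067,0],
    [0,0.067,0],
    [0,0.067,0],
    [0,0.067,0],
    [0,0.067,0]
  ],
  "roll": [0,0,0,0,0,0,0,0,0,0],
  "claw": [0.034,0.034,0.034,0.034,0.034,0,0,0,0,0]
}}

```text
t: 42.2
ee_pos: [583.1, 17.2, 86.1]
tcp_rot: [[0.848, 0.001, -0.529], [0.529, 0.001, 0.848], [0.001, -1.0, 0.0]]
contact_force: [-2.4, 3.3, 5.6]
finger_gap: 17.9
```

```bash
python3 - <<'E'
from h import *
to([*hw(16,0),85],122)
c=snap('wrist','w31');d=snap('scene','s31')
im=np.hstack([cv2.resize(c['color'][160:340,210:410],(440,396)),cv2.resize(d['color'][130:230,260:350],(356,396))])
cv2.imwrite('pics/c31.png',im[:,:,::-1])
E
```

```text
t 42.20 ee [583.1  17.2  86.1] psi 122.0 F [-2.4  3.3  5.6] gap 17.9 q6 -2.25
linear [-0.0011  0.0011 -0.0001] roll -0.04
```

View pics/c31.png

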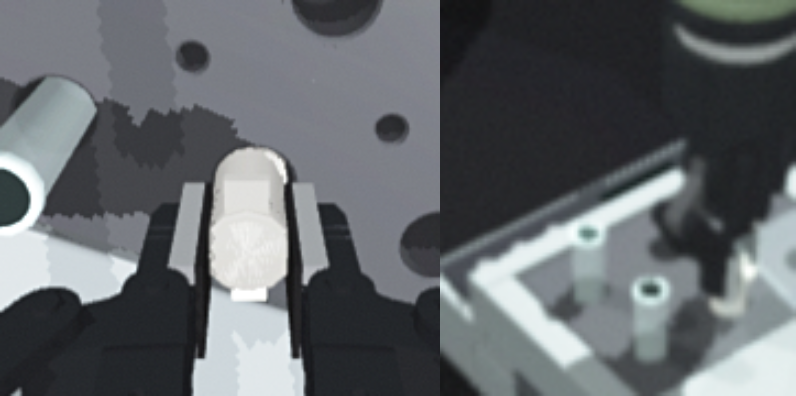

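>>> {"fn": "move_arm", "kwargs": {
  "linear": [
    [0,-0.0005,0],
    [0,-0.001,0],
    [0,-0.0015,0],
    [0,-0.0017,0],
    [0,-0.0022,0],
    [0,-0.0027,0],
    [0,-0.0031,0],
    [0,-0.0035,0],
    [0,-0.0037,0],
    [0,-0.0041,0],
    [0,-0.0045,0],
    [0,-0.005,0]
  ],
  "roll": [-8,-16,-24,-16,-8,0,8,16,8,0,-8,-16],
  "claw": [0,0,0,0,0,0,0,0,0,0,0,0]
}}

```text
t: 43.5
ee_pos: [581.6, 16.6, 87.3]
tcp_rot: [[0.666, -0.002, -0.746], [0.746, 0.0, 0.666], [-0.001, -1.0, 0.001]]
contact_force: [2.2, 1.3, -10.1]
finger_gap: 17.6
```

```bash
python3 - <<'E'
from h import *
to([*hw(16,0),85],122);print(r.sense()['moment'])
c=snap('wrist','w32');d=snap('scene','s32')
im=np.hstack([cv2.resize(c['color'][160:340,210:410],(440,396)),cv2.resize(d['color'][130:230,260:350],(356,396))])
cv2.imwrite('pics/c32.png',im[:,:,::-1])
E
```

```text
t 43.50 ee [581.6  16.6  87.3] psi 138.2 F [  2.2   1.3 -10.1] gap 17.6 q6 -2.53
linear [ 0.0003  0.0023 -0.0005] roll 16.23
[ 0.24344628 -0.56738598 -0.22777563]
```

View pics/c32.png

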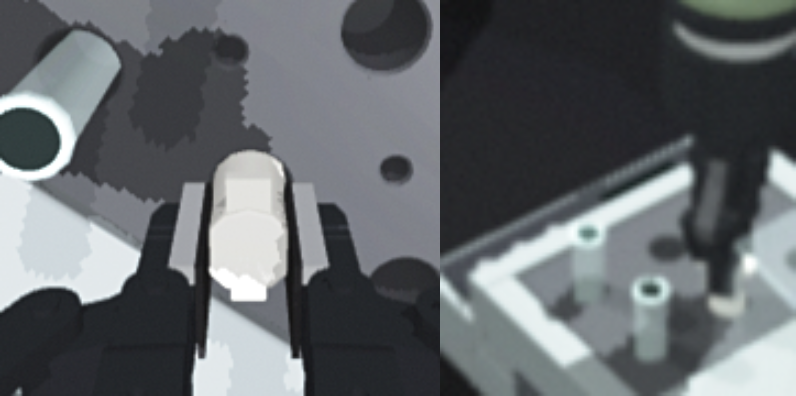

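>>> {"fn": "move_arm", "kwargs": {
  "linear": [
    [0,-0.0004,0],
    [0,-0.0006,0],
    [0,-0.001,0],
    [0,-0.0014,0],
    [0,-0.0018,0],
    [0,-0.0022,0],
    [0,-0.0024,0],
    [0,-0.0026,0],
    [0,-0.003,0],
    [0,-0.0034,0],
    [0,-0.0038,0],
    [0,-0.0042,0]
  ],
  "roll": [-8,0,8,16,24,32,36,28,20,12,4,-4],
  "claw": [0,0,0,0,0,0,0,0,0,0,0,0]
}}

```text
t: 44.8
ee_pos: [581.2, 16.5, 90.6]
tcp_rot: [[0.615, -0.003, -0.788], [0.788, 0.0, 0.615], [-0.002, -1.0, 0.002]]
contact_force: [5.0, 1.8, -19.9]
finger_gap: 17.6
```

>>> {"fn": "move_arm", "kwargs": {
  "linear": [
    [0,-0.0002,0],
    [0,-0.0005,0],
    [0,-0.0009,0],
    [0,-0.0013,0],
    [0,-0.0017,0],
    [0,-0.0021,0],
    [0,-0.0023,0],
    [0,-0.0025,0],
    [0,-0.0029,0],
    [0,-0.0033,0],
    [0,-0.0037,0],
    [0,-0.004,0]
  ],
  "roll": [-4,4,12,20,28,36,40,32,24,16,8,0],
  "claw": [0,0,0,0,0,0,0,0,0,0,0,0]
}}

```text
t: 46.0
ee_pos: [581.1, 16.5, 94.8]
tcp_rot: [[0.615, -0.003, -0.789], [0.789, 0.0, 0.615], [-0.002, -1.0, 0.003]]
contact_force: [4.0, 0.6, -16.0]
finger_gap: 17.6
```

>>> {"fn": "move_arm", "kwargs": {
  "linear": [
    [0,0,0],
    [0,0,0],
    [0,-0.0003,0],
    [0,-0.0006,0],
    [0,-0.001,0],
    [0,-0.0014,0],
    [0,-0.0016,0],
    [0,-0.0018,0],
    [0,-0.0022,0],
    [0,-0.0026,0],
    [0,-0.003,0],
    [0,-0.0034,0]
  ],
  "roll": [-4,4,12,20,28,36,40,32,24,16,8,0],
  "claw": [0,0,0,0,0,0,0,0,0,0,0,0]
}}

```text
t: 47.2
ee_pos: [582.2, 16.6, 101.8]
tcp_rot: [[0.614, -0.001, -0.789], [0.789, -0.0, 0.614], [-0.001, -1.0, 0.001]]
contact_force: [-0.9, 1.1, -1.5]
finger_gap: 17.4
```

```bash
python3 - <<'E'
from h import *
to([*hw(16,0),85],122);print(r.sense()['moment'])
E
```

```text
t 47.20 ee [582.2  16.6 101.8] psi 142.1 F [-0.9  1.1 -1.5] gap 17.4 q6 -2.60
linear [-0.0001  0.0168 -0.0001] roll 20.09
[0.39582412 0.26317466 0.03338784]
```

>>> {"fn": "move_arm", "kwargs": {
  "linear": [
    [0,-0.001,0],
    [0,-0.003,0],
    [0,-0.008,0],
    [0,-0.02,0],
    [0,-0.035,0],
    [0,-0.055,0],
    [0,-0.075,0],
    [0,-0.08,0],
    [0,-0.08,0],
    [0,-0.08,0]
  ],
  "roll": [8,16,20,20,20,20,20,20,20,20],
  "claw": [0,0,0,0,0,0,0,0,0,0]
}}

```text
t: 48.2
ee_pos: [582.2, 16.5, 181.4]
tcp_rot: [[0.848, -0.001, -0.529], [0.529, -0.0, 0.848], [-0.001, -1.0, 0.0]]
contact_force: [0.2, -1.0, 0.0]
finger_gap: 17.4
```

```bash
python3 - <<'E'
from h import *
snap('side','d33')
to([*B(45,-30),150],10)
E
```

```text
t 48.25 ee [581.9  16.6 180.7] psi 122.0 F [ 0.1 -0.3 -0.5] gap 17.4 q6 -2.25
linear [0.1196 0.0308 0.2527] roll 111.96
```

View pics/d33.png

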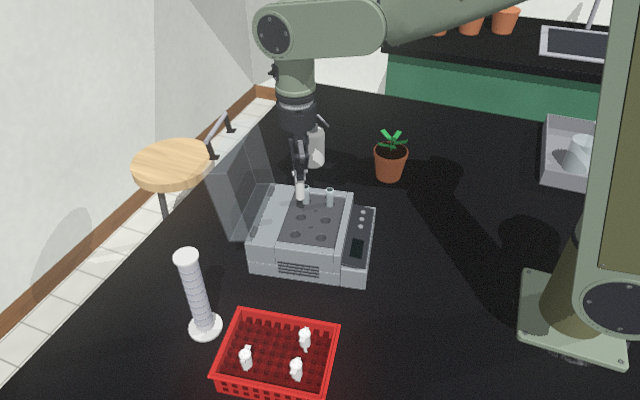

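>>> {"fn": "move_arm", "kwargs": {
  "linear": [
    [0.01,0,0.02],
    [0.02,0,0.042],
    [0.03,0,0.064],
    [0.04,0,0.086],
    [0.05,0,0.108],
    [0.061,0,0.13],
    [0.072,0,0.152],
    [0.083,0.005,0.174],
    [0.094,0.01,0.196],
    [0.105,0.015,0.218],
    [0.115,0.022,0.24],
    [0.1196,0.03,0.2527]
  ],
  "roll": [8,16,24,32,40,48,56,64,72,80,88,96],
  "claw": [0,0,0,0,0,0,0,0,0,0,0,0]
}}

```text
t: 49.45
ee_pos: [549.2, 296.0, 150.0]
tcp_rot: [[0.434, -0.002, 0.901], [-0.901, -0.0, 0.434], [-0.001, -1.0, -0.002]]
contact_force: [-1.0, 0.0, -0.4]
finger_gap: 17.5
```

>>> {"fn": "move_arm", "kwargs": {
  "linear": [
    [0,0,0],
    [0,0,0],
    [0,0,0],
    [0,0,0]
  ],
  "roll": [8,16,16,16],
  "claw": [0,0,0,0]
}}

```text
t: 49.85
ee_pos: [549.7, 294.1, 150.6]
tcp_rot: [[0.176, -0.002, 0.984], [-0.984, -0.001, 0.176], [0.0, -1.0, -0.002]]
contact_force: [-0.6, -0.4, -0.0]
finger_gap: 17.6
```

```bash
python3 - <<'E'
from h import *
snap('wrist','w34')
to([*B(45,-30),43],10)
E
```

```text
t 49.90 ee [549.9 294.1 150.9] psi 10.1 F [ 0.1 -0.  -0. ] gap 17.6 q6 0.18
linear [-0.0003  0.1079 -0.0002] roll 0.09
```

View pics/w34.png

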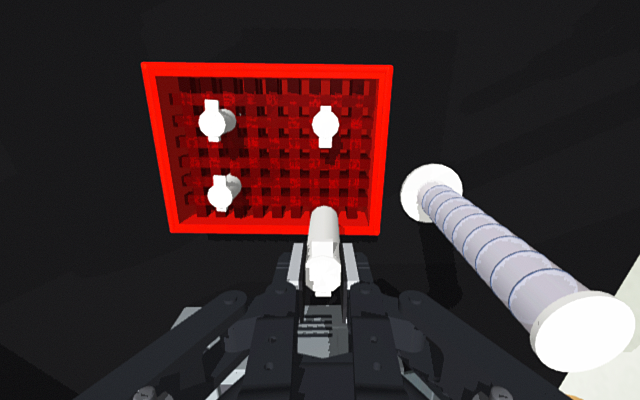

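>>> {"fn": "move_arm", "kwargs": {
  "linear": [
    [0,0.03,0],
    [0,0.06,0],
    [0,0.09,0],
    [0,0.102,0],
    [0,0.108,0],
    [0,0.108,0],
    [0,0.108,0],
    [0,0.108,0],
    [0,0.108,0],
    [0,0.08,0],
    [0,0.04,0],
    [0,0,0]
  ],
  "roll": [0,0,0,0,0,0,0,0,0,0,0,0],
  "claw": [0,0,0,0,0,0,0.036,0.036,0.036,0.036,0.036,0.036]
}}

```text
t: 51.1
ee_pos: [549.9, 294.2, 152.8]
tcp_rot: [[0.173, -0.001, 0.985], [-0.985, -0.0, 0.173], [0.0, -1.0, -0.001]]
contact_force: [0.6, 0.8, 0.2]
finger_gap: 36.5
```

```bash
python3 - <<'E'
from h import *
snap('wrist','w35')
p=hw(184,0.5); print(p)
to([*hw(184,.5),330],11.16)
E
```

```text
[746.96130743  49.54650348]
t 51.15 ee [555.1 296.3 162.3] psi 10.0 F [2.  0.2 4.7] gap 35.6 q6 0.18
linear [ 0.2758 -0.1663  0.1486] roll -1.18
```

View pics/w35.png

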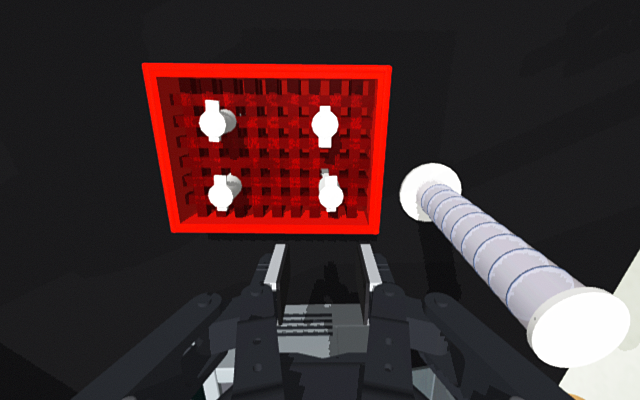

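>>> {"fn": "move_arm", "kwargs": {
  "linear": [
    [0,-0.04,0],
    [0,-0.08,0],
    [0,-0.12,0],
    [0.03,-0.155,0.0],
    [0.065,-0.18,0.01],
    [0.1,-0.18,0.03],
    [0.135,-0.18,0.05],
    [0.17,-0.18,0.075],
    [0.205,-0.18,0.1],
    [0.24,-0.18,0.125],
    [0.275,-0.18,0.152],
    [0.275,-0.18,0.152]
  ],
  "roll": [0,0,0,0,0,-1.2,-1.2,-1.2,-1.2,-1.2,-1.2,-1.2],
  "claw": [0.034,0.034,0.034,0.034,0.034,0.034,0.034,0.034,0.034,0.034,0.034,0.034]
}}

```text
t: 52.35
ee_pos: [750.2, 44.1, 328.1]
tcp_rot: [[0.187, -0.002, 0.982], [-0.982, -0.002, 0.187], [0.002, -1.0, -0.002]]
contact_force: [-0.4, -0.5, -1.0]
finger_gap: 33.9
```

>>> {"fn": "move_arm", "kwargs": {
  "linear": [
    [0,0,0],
    [0,0,0]
  ],
  "roll": [0,0],
  "claw": [0.034,0.034]
}}

```text
t: 52.55
ee_pos: [747.2, 50.6, 332.3]
tcp_rot: [[0.194, 0.001, 0.981], [-0.981, 0.0, 0.194], [-0.0, -1.0, 0.001]]
contact_force: [-0.5, -0.1, -0.1]
finger_gap: 34.0
```

```bash
python3 - <<'E'
from h import *
snap('wrist','w36')
to([*hw(184,.5),272],11.16)
E
```

```text
t 52.60 ee [747.1  51.1 332.9] psi 11.2 F [ 0.1 -0.9  0.3] gap 34.2 q6 -0.24
linear [ 0.0015  0.0609 -0.0005] roll 0.08
```

View pics/w36.png

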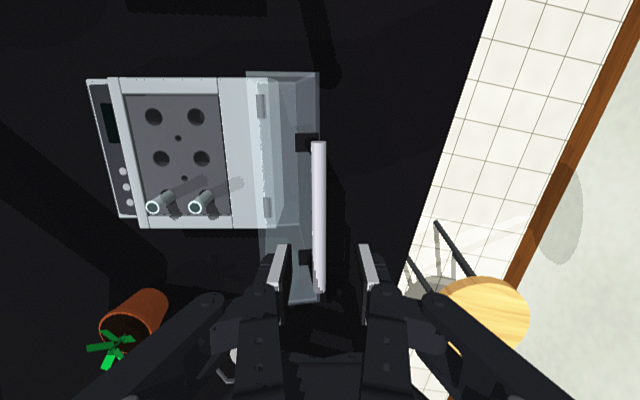

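Bar centred between the fingers (col 319), wells empty but for the two tubes. Lower and grip.

>>> {"fn": "move_arm", "kwargs": {
  "linear": [
    [0.0015,0.02,0],
    [0.0015,0.04,0],
    [0.0015,0.06,0],
    [0.0015,0.061,0],
    [0.0015,0.061,0],
    [0.0015,0.061,0],
    [0.0015,0.061,0],
    [0.0015,0.061,0],
    [0.0015,0.061,0]
  ],
  "roll": [0,0,0,0,0,0,0,0,0],
  "claw": [0.034,0.034,0.034,0.034,0,0,0,0,0]
}}

```text
t: 53.5
ee_pos: [746.9, 49.0, 272.8]
tcp_rot: [[0.194, -0.001, 0.981], [-0.981, 0.0, 0.194], [-0.001, -1.0, -0.001]]
contact_force: [-5.7, 1.6, 1.0]
finger_gap: 7.5
```

```bash
python3 - <<'E'
from h import *
to([*hw(184,.5),272],11.16)
f2=lambda a:np.array((-224.6*np.cos(a+.2018),224.6*np.sin(a+.2018)))
def tab(a0,a1,n):
    for a in np.linspace(a0,a1,n+1)[1:]:
        d=f2(a)-f2(a0); print(round(a,3),[0,round(-d[1]/1000,4),round(d[0]/1000,4)])
tab(1.75,1.15,12); tab(1.15,.55,12); tab(.55,0,11)
E
```

```text
t 53.50 ee [746.9  49.  272.8] psi 11.2 F [-5.7  1.6  1. ] gap 7.5 q6 -0.25
linear [-0.0005  0.0008  0.0002] roll 0.03
1.7 [0, np.float64(-0.0039), np.float64(-0.0105)]
1.65 [0, np.float64(-0.0073), np.float64(-0.0212)]
1.6 [0, np.float64(-0.0101), np.float64(-0.0321)]
1.55 [0, np.float64(-0.0124), np.float64(-0.0431)]
1.5 [0, np.float64(-0.0142), np.float64(-0.0542)]
1.45 [0, np.float64(-0.0154), np.float64(-0.0653)]
1.4 [0, np.float64(-0.016), np.float64(-0.0766)]
1.35 [0, np.float64(-0.0161), np.float64(-0.0878)]
1.3 [0, np.float64(-0.0156), np.float64(-0.099)]
1.25 [0, np.float64(-0.0145), np.float64(-0.1102)]
1.2 [0, np.float64(-0.0129), np.float64(-0.1213)]
1.15 [0, np.float64(-0.0107), np.float64(-0.1323)]
1.1 [0, np.float64(0.0027), np.float64(-0.0109)]
1.05 [0, np.float64(0.006), np.float64(-0.0216)]
1.0 [0, np.float64(0.0098), np.float64(-0.0322)]
0.95 [0, np.float64(0.0141), np.float64(-0.0426)]
0.9 [0, np.float64(0.0189), np.float64(-0.0527)]
0.85 [0, np.float64(0.0242), np.float64(-0.0626)]
0.8 [0, np.float64(0.03), np.float64(-0.0722)]
0.75 [0, np.float64(0.0363), np.float64(-0.0815)]
0.7 [0, np.float64(0.043), np.float64(-0.0905)]
0.65 [0, np.float64(0.0502), np.float64(-0.0991)]
0.6 [0, np.float64(0.0578), np.float64(-0.1074)]
0.55 [0, np.float64(0.0658), np.float64(-0.1153)]
0.5 [0, np.float64(0.0084), np.float64(-0.0075)]
0.45 [0, np.float64(0.0171), np.float64(-0.0145)]
0.4 [0, np.float64(0.0262), np.float64(-0.0211)]
0.35 [0, np.float64(0.0357), np.float64(-0.0272)]
0.3 [0, np.float64(0.0454), np.float64(-0.0328)]
0.25 [0, np.float64(0.0553), np.float64(-0.038)]
0.2 [0, np.float64(0.0656), np.float64(-0.0427)]
0.15 [0, np.float64(0.076), np.float64(-0.0468)]
0.1 [0, np.float64(0.0866), np.float64(-0.0504)]
0.05 [0, np.float64(0.0974), np.float64(-0.0535)]
0.0 [0, np.float64(0.1084), np.float64(-0.056)]
```

>>> {"fn": "move_arm", "kwargs": {
  "linear": [
    [0,-0.0039,-0.0105],
    [0,-0.0073,-0.0212],
    [0,-0.0101,-0.0321],
    [0,-0.0124,-0.0431],
    [0,-0.0142,-0.0542],
    [0,-0.0154,-0.0653],
    [0,-0.016,-0.0766],
    [0,-0.0161,-0.0878],
    [0,-0.0156,-0.099],
    [0,-0.0145,-0.1102],
    [0,-0.0129,-0.1213],
    [0,-0.0107,-0.1323]
  ],
  "roll": [0,0,0,0,0,0,0,0,0,0,0,0],
  "claw": [0,0,0,0,0,0,0,0,0,0,0,0]
}}

```text
t: 54.7
ee_pos: [621.5, 24.2, 286.8]
tcp_rot: [[0.195, 0.013, 0.981], [-0.981, 0.002, 0.195], [0.001, -1.0, 0.013]]
contact_force: [1.7, 3.1, 5.9]
finger_gap: 7.4
```

```bash
python3 - <<'E'
from h import *
snap('side','d37')
to([0,0,0])
E
```

```text
t 54.75 ee [619.6  23.9 286.4] psi 11.2 F [-0.8  2.3  5.2] gap 7.6 q6 -0.30
linear [-0.0973  0.2801 -0.6153] roll 0.00
```

View pics/d37.png

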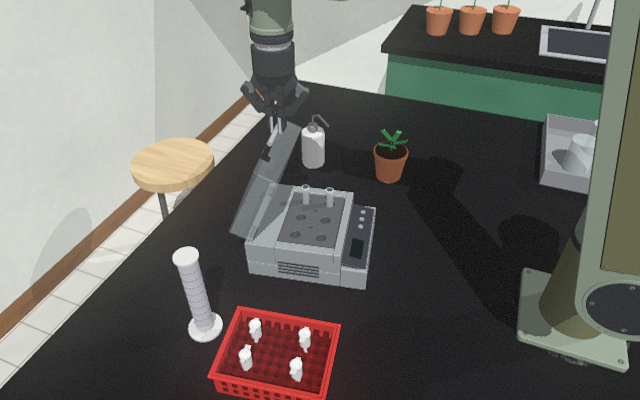

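>>> {"fn": "move_arm", "kwargs": {
  "linear": [
    [0,0.0027,-0.0109],
    [0,0.006,-0.0216],
    [0,0.0098,-0.0322],
    [0,0.0141,-0.0426],
    [0,0.0189,-0.0527],
    [0,0.0242,-0.0626],
    [0,0.03,-0.0722],
    [0,0.0363,-0.0815],
    [0,0.043,-0.0905],
    [0,0.0502,-0.0991],
    [0,0.0578,-0.1074],
    [0,0.0658,-0.1153]
  ],
  "roll": [0,0,0,0,0,0,0,0,0,0,0,0],
  "claw": [0,0,0,0,0,0,0,0,0,0,0,0]
}}

```text
t: 55.95
ee_pos: [506.4, 1.5, 219.4]
tcp_rot: [[0.194, 0.006, 0.981], [-0.981, 0.001, 0.194], [-0.0, -1.0, 0.006]]
contact_force: [-4.0, 3.3, 5.1]
finger_gap: 7.2
```

```bash
python3 - <<'E'
from h import *
snap('side','d38')
to([0,0,0]); s=r.sense(); h=wh(s['ee_pos']); print(h, 'ang by x', np.arccos((100-h[0])/224.6)-.2018)
E
```

```text
t 56.00 ee [504.4   1.1 217.3] psi 11.2 F [-4.4  2.9  4.7] gap 7.6 q6 -0.37
linear [-0.0967  0.2163 -0.4955] roll 0.00
[-63.39508756  -0.0967267 ] ang by x 0.5543343591920535
```

View pics/d38.png

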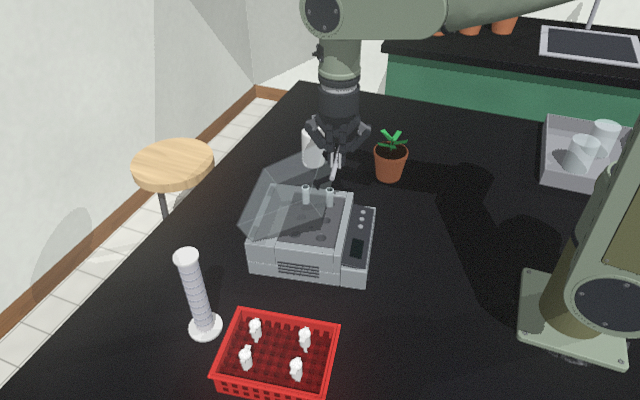

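>>> {"fn": "move_arm", "kwargs": {
  "linear": [
    [0,0.0084,-0.0075],
    [0,0.0171,-0.0145],
    [0,0.0262,-0.0211],
    [0,0.0357,-0.0272],
    [0,0.0454,-0.0328],
    [0,0.0553,-0.038],
    [0,0.0656,-0.0427],
    [0,0.076,-0.0468],
    [0,0.0866,-0.0504],
    [0,0.0974,-0.0535],
    [0,0.104,-0.055],
    [0,0.107,-0.0555]
  ],
  "roll": [0,0,0,0,0,0,0,0,0,0,0,0],
  "claw": [0,0,0,0,0,0,0,0,0,0,0,0]
}}

```text
t: 57.2
ee_pos: [449.6, -9.6, 108.7]
tcp_rot: [[0.194, -0.002, 0.981], [-0.981, 0.001, 0.194], [-0.002, -1.0, -0.002]]
contact_force: [-5.4, 3.0, 3.0]
finger_gap: 7.4
```

```bash
python3 - <<'E'
from h import *
to([0,0,0]); s=r.sense(); h=wh(s['ee_pos']); print(h, 'expected shut: x -120, TCPz', 145-42.2)
E
```

```text
t 57.20 ee [449.6  -9.6 108.7] psi 11.2 F [-5.4  3.   3. ] gap 7.4 q6 -0.41
linear [-0.0963  0.1096 -0.4391] roll 0.00
[-1.19144421e+02  7.62562836e-03] expected shut: x -120, TCPz 102.8
```

>>> {"fn": "move_arm", "kwargs": {
  "linear": [
    [0,0.002,-0.0004],
    [0,0.004,-0.0006],
    [0,0.006,-0.0008],
    [0,0.006,-0.0008]
  ],
  "roll": [0,0,0,0],
  "claw": [0,0,0,0]
}}

```text
t: 57.6
ee_pos: [449.2, -9.8, 105.9]
tcp_rot: [[0.194, -0.003, 0.981], [-0.981, 0.001, 0.194], [-0.002, -1.0, -0.002]]
contact_force: [-13.7, 5.2, 21.7]
finger_gap: 7.4
```

>>> {"fn": "move_arm", "kwargs": {
  "linear": [
    [0,0.002,0],
    [0,0.003,0],
    [0,0.003,0]
  ],
  "roll": [0,0,0],
  "claw": [0,0,0]
}}

```text
t: 57.9
ee_pos: [449.2, -9.8, 105.7]
tcp_rot: [[0.194, -0.003, 0.981], [-0.981, 0.001, 0.194], [-0.001, -1.0, -0.003]]
contact_force: [-21.3, 6.5, 39.6]
finger_gap: 7.7
```

>>> {"fn": "move_arm", "kwargs": {
  "linear": [
    [0,-0.005,0.002],
    [0,-0.006,0.002],
    [0,-0.006,0.002],
    [0,-0.006,0.002],
    [0,-0.006,0.002],
    [0,-0.006,0.002],
    [0,-0.025,0.002],
    [0,-0.05,0.002],
    [0,-0.08,0.002],
    [0,-0.12,0.0],
    [0,-0.15,0],
    [0,-0.15,0]
  ],
  "roll": [0,0,0,0,0,0,0,0,0,0,0,0],
  "claw": [0,0,0.034,0.034,0.034,0.034,0.034,0.034,0.034,0.034,0.034,0.034]
}}

```text
t: 59.1
ee_pos: [453.5, -11.3, 255.3]
tcp_rot: [[0.194, 0.012, 0.981], [-0.981, -0.003, 0.194], [0.005, -1.0, 0.011]]
contact_force: [0.0, -1.0, -0.2]
finger_gap: 34.1
```

```bash
python3 - <<'E'
from h import *
to([0,0,0])
d=snap('side','d40');s=snap('scene','s40');w=snap('wrist','w40')
cv2.imwrite('pics/c40.png',np.hstack([cv2.resize(d['color'][150:300,230:390],(400,375)),cv2.resize(s['color'][110:290,230:430],(400,375))])[:,:,::-1])
E
```

```text
t 59.10 ee [453.5 -11.3 255.3] psi 11.2 F [ 0.  -1.  -0.2] gap 34.1 q6 -0.41
linear [-0.1001  0.25   -0.4455] roll 0.00
```

View pics/c40.png

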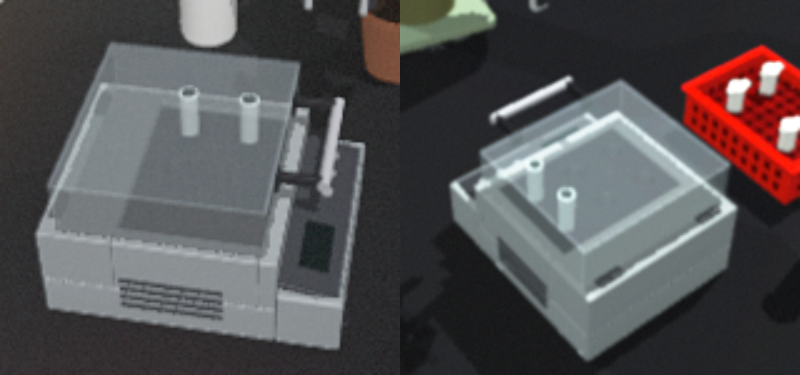

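View pics/w40.png

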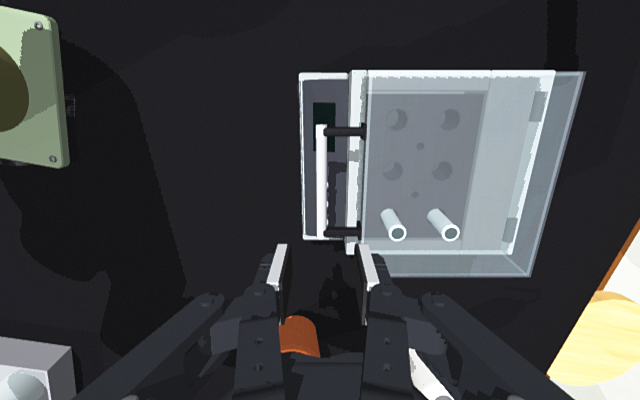

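View pics/s40.png

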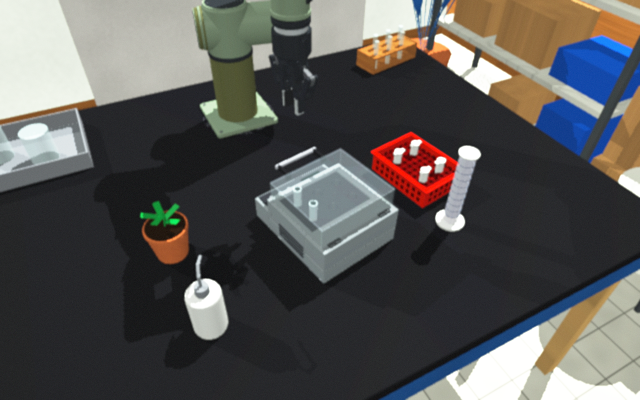

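```bash
python3 - <<'E'
from h import *
S,D,W=load('s40'),load('d40'),load('w40')
for n,a,b,c in (('L',(316,148.4),(360,226),(321,126)),('R',(277.5,167.1),(366,190),(321,239))):
    rs,rd,rw=ray(S,*a),ray(D,*b),ray(W,*c)
    for x,y in ((rs,rd),(rw,rs),(rw,rd)): p,e=tri(*x,*y); print(n,p.round(1),round(e,1),wh(p).round(1))
print([wh(plane(W,321,v,z)).round(1).tolist() for z in (145,150) for v in (126,239)])
E
```

```text
L [436.2  50.3 145.3] 0.3 [-120.8   61.4]
L [439.1  46.2 149.1] 4.3 [-118.7   56.8]
L [438.2  43.3 138.4] 0.1 [-120.2   54.1]
R [459.6 -60.6 147.4] 3.3 [-119.3  -51.9]
R [461.  -62.7 149.4] 6.0 [-118.3  -54.3]
R [460.3 -69.3 141.9] 0.4 [-120.3  -60.6]
[[-120.2, 54.8], [-120.5, -59.0], [-120.2, 55.3], [-120.4, -56.4]]
```

```bash
python3 - <<'E'
from h import *
to([*hw(-120.2,0),140],11.16)
E
```

```text
t 59.25 ee [449.4 -10.5 249. ] psi 11.2 F [-0.6 -0.2 -0.6] gap 34.0 q6 -0.41
linear [-0.0007  0.109  -0.0006] roll -0.01
```

>>> {"fn": "move_arm", "kwargs": {
  "linear": [
    [0,0.03,0],
    [0,0.06,0],
    [0,0.09,0],
    [0,0.105,0],
    [0,0.109,0],
    [0,0.112,0],
    [0,0.115,0],
    [0,0.118,0],
    [0,0.121,0],
    [0,0.122,0],
    [0,0.122,0]
  ],
  "roll": [0,0,0,0,0,0,0,0,0,0,0],
  "claw": [0,0,0,0,0,0,0,0,0,0,0]
}}

```text
t: 60.35
ee_pos: [449.8, -10.5, 127.7]
tcp_rot: [[0.194, 0.0, 0.981], [-0.981, -0.0, 0.194], [0.0, -1.0, 0.0]]
contact_force: [0.2, -0.5, -0.6]
finger_gap: -0.1
```

>>> {"fn": "move_arm", "kwargs": {
  "linear": [
    [0,0.002,0],
    [0,0.003,0],
    [0,0.003,0]
  ],
  "roll": [0,0,0],
  "claw": [0,0,0]
}}

```text
t: 60.65
ee_pos: [450.2, -10.6, 125.6]
tcp_rot: [[0.194, 0.001, 0.981], [-0.981, -0.0, 0.194], [0.0, -1.0, 0.001]]
contact_force: [-2.1, 0.5, 4.9]
finger_gap: -0.0
```

Contact on the bar; press a little more.

>>> {"fn": "move_arm", "kwargs": {
  "linear": [
    [0,0.002,0],
    [0,0.003,0],
    [0,0.003,0]
  ],
  "roll": [0,0,0],
  "claw": [0,0,0]
}}

```text
t: 60.95
ee_pos: [450.3, -10.6, 125.2]
tcp_rot: [[0.194, 0.001, 0.981], [-0.981, -0.001, 0.194], [0.001, -1.0, 0.0]]
contact_force: [-8.6, 0.9, 22.5]
finger_gap: 0.0
```

>>> {"fn": "move_arm", "kwargs": {
  "linear": [
    [0,0,0],
    [0,-0.03,0],
    [0,-0.07,0],
    [0,-0.11,0],
    [0,-0.14,0],
    [0,-0.14,0],
    [0,-0.14,0]
  ],
  "roll": [0,0,0,0,0,0,0],
  "claw": [0,0,0,0,0,0,0]
}}

```text
t: 61.65
ee_pos: [450.1, -10.6, 262.2]
tcp_rot: [[0.194, 0.002, 0.981], [-0.981, -0.0, 0.194], [0.001, -1.0, 0.002]]
contact_force: [0.3, 1.1, -0.2]
finger_gap: 0.2
```

```bash
python3 - <<'E'
from h import *
to([0,0,0])
d=snap('side','d41')
E
```

```text
t 61.65 ee [450.1 -10.6 262.2] psi 11.2 F [ 0.3  1.1 -0.2] gap 0.2 q6 -0.41
linear [-0.0977  0.2614 -0.44  ] roll 0.00
```

View pics/d41.png

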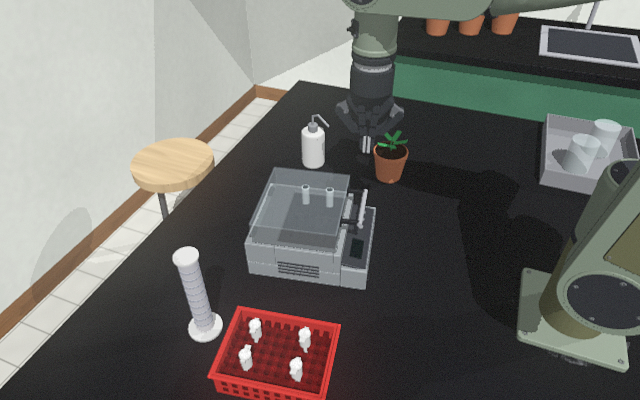

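The side view shows the cover down, both tubes standing (305,193 and 330,197), four vials in the basket and the gripper clear of everything. The bar took 22 N without giving, so the cover is shut.

```bash
python3 -c "
from workcell import r
print(r.close_job())"
```

```text
the job is handed in; nothing more can be done
None
```

I opened the cover to its stop, twisted all four vials free and stood them in the red basket. I then shut the cover and handed the job in at about 62 s.

**Last checks**
- **Vials and tubes:** the final pictures show the four vials upright in the basket and both glass tubes still in their wells. The pot, cylinder and wash bottle look unmoved.
- **Cover:** the grip bar sits at about 145 mm height and 120 mm in front of the heater origin, which is its shut position. It did not give when I pressed down on it with 22 N.
- **Block:** I only had force readings at the end of each twisting call, not the block's lift itself. They were mostly 10–16 N, with one of 19.9 N on the last vial, against the 20 N limit for keeping it seated. Pulls between readings could have been a little higher.

**What disagreed or went wrong**
- **Finger length:** the fingertips turned out to be about 24 mm above the TCP position the robot reports. My first grip on the bar closed on air because of this, and I corrected every height afterwards.
- **Opening reading:** the finger-gap reading ran about 2.3 mm below the true width of what was held.
- **Bar height:** the camera views of the shut bar spread over 138–149 mm, so the press test is the stronger evidence that the cover is shut.

I saw no grip slip and no movement of the basket during the run.

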